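# Load the coil tester and start it

### The job

Swing the yellow-framed clear guard of the coil test fixture up past its balance point so that it stays open by itself once you let go, then lay every copper coil from the bench in a pocket of its own in the fixture, down on the pocket floor. With all the coils in, swing the guard fully shut again, and only then push the switch lever on the white supply box all the way over to on. Leave the meter, the bottle and the battery where they stand.

Things in the scene. Friction and masses are not known exactly. Their poses are not given: they have to be found in the camera images.
- fixture: coil test fixture, fixed: grey base 150 x 340 x 12 mm, four pockets in a row along its y. Origin on its underside, on the line of pocket centres; z up, x away from the robot at yaw 0. A pocket is 88 mm (x) by 60 mm (y), walls 25 mm above its floor; the blue blocks between pockets stand only at the two ends, so fingers have a free channel at mid-length. Two hinge posts, 96 mm high, at x +62, y +-165 mm
- pocket0 (a point): centre of a coil lying on the floor of pocket 0 (floor 12 mm, coil centre 38 mm above the bench), the coil's length along the fixture's x, 4 mm of play at each side. Pockets are 80 mm apart, pocket 0 at the +y end; between windings of neighbouring coils there are 40 mm for a finger, so open only as far as needed
- pocket1 (a point): centre of a coil lying on the floor of pocket 1 (floor 12 mm, coil centre 38 mm above the bench), the coil's length along the fixture's x, 4 mm of play at each side. Pockets are 80 mm apart, pocket 0 at the +y end; between windings of neighbouring coils there are 40 mm for a finger, so open only as far as needed
- pocket2 (a point): centre of a coil lying on the floor of pocket 2 (floor 12 mm, coil centre 38 mm above the bench), the coil's length along the fixture's x, 4 mm of play at each side. Pockets are 80 mm apart, pocket 0 at the +y end; between windings of neighbouring coils there are 40 mm for a finger, so open only as far as needed
- pocket3 (a point): centre of a coil lying on the floor of pocket 3 (floor 12 mm, coil centre 38 mm above the bench), the coil's length along the fixture's x, 4 mm of play at each side. Pockets are 80 mm apart, pocket 0 at the +y end; between windings of neighbouring coils there are 40 mm for a finger, so open only as far as needed
- guard (a joint): angle of the guard, rad: 0 shut (level over the pockets), grows as its near edge rises and swings over to the far side, 1.9 wide open against its stop. It weighs 0.35 kg with a lightly damped hinge; let go below about 1.57 it falls shut, beyond that it falls open to the stop and stays
- guard_hinge (a point): middle of the guard's hinge line, 88 mm above the bench, 62 mm beyond the pocket centre line, the line runs along the fixture's y
- guard_handle (a point): middle of the guard's red handle bar: diameter 12 mm, along the fixture's y, free length 110 mm between its two arms, 153 mm from the hinge line in the plane of the guard; 45 mm clear of the guard's 7 mm thick edge. Shut, it is on the robot's side, 88 mm above the bench; it can be taken from above and turns freely between fingertips
- coil0: wound coil: copper winding, a cylinder 40 mm in diameter and 68 mm long, between two square white end flanges 52 x 52 x 6 mm; 80 mm long overall, about 0.3 kg, any of its four flange sides may be down. Origin at the centre of the coil (26 mm above the table when it lies there), x along its length. It may be taken across the winding between the flanges, and is absent in some starts
- coil1: wound coil: copper winding, a cylinder 40 mm in diameter and 68 mm long, between two square white end flanges 52 x 52 x 6 mm; 80 mm long overall, about 0.3 kg, any of its four flange sides may be down. Origin at the centre of the coil (26 mm above the table when it lies there), x along its length. It may be taken across the winding between the flanges, and is absent in some starts
- coil2: wound coil: copper winding, a cylinder 40 mm in diameter and 68 mm long, between two square white end flanges 52 x 52 x 6 mm; 80 mm long overall, about 0.3 kg, any of its four flange sides may be down. Origin at the centre of the coil (26 mm above the table when it lies there), x along its length. It may be taken across the winding between the flanges, and is absent in some starts
- coil3: wound coil: copper winding, a cylinder 40 mm in diameter and 68 mm long, between two square white end flanges 52 x 52 x 6 mm; 80 mm long overall, about 0.3 kg, any of its four flange sides may be down. Origin at the centre of the coil (26 mm above the table when it lies there), x along its length. It may be taken across the winding between the flanges, and is absent in some starts
- supply: white supply box, fixed, 100 (x) x 74 (y) x 30 mm high, origin at the centre of its underside; the switch lever stands on its top
- switch (a joint): angle of the switch lever, rad: 0 off (leaning to the box's -x, towards the robot), 1.0 on (leaning to the box's +x). It swings about the box's y and stays where it is left; a light push on its tip moves it
- switch_tip (a point): centre of the red ball (diameter 26 mm) at the lever's tip, 70 mm from its pivot, which lies 52 mm above the bench over the box's centre; the lever leans 0.5 rad to either side of upright when off or on
- meter: bystander, loose, not to be disturbed: red multimeter lying flat, 85 x 170 x 36 mm, origin at the centre of its underside
- bottle: bystander, loose, not to be disturbed: white bottle, 56 mm in diameter, 150 mm high, origin at the centre of its underside
- battery: bystander, loose, not to be disturbed: black sealed battery, 97 x 44 x 52 mm, origin at the centre of its underside

How it is judged:
By the outcome, as a careful person would: the job done as asked, in the order asked, and still so for the second after the job is handed in, with the robot touching nothing.
Of coil0, coil1, coil2, coil3 only 3 to 4 are there at a start; the rules pass over those that are not, and their reading is None.
At some moment in a run one of coil0, coil1, coil2, coil3 may be knocked a few centimetres aside while the robot is not near it.
Once in a run the grip may slacken for a moment while it holds something.
It also fails if it takes over 210 s, if anything falls off the work surface, if the arm or the gripper's body presses on something with over 40 N, if the wrist force passes 120 N, or if a joint passes its speed limit or range.

### The arm

A 7-joint arm with a two-finger parallel gripper is mounted at the origin on the work surface. World frame = base frame: x ahead of the robot, y to its left, z up, the work surface at z = 0. Lengths are in m, angles in degrees, forces in N, time in s.
With the tool pointing down it reaches from about 0.35 to 0.9 m from the base axis. Payload 8.1 kg.
Tool frame: the origin (TCP) lies on the centre line of the jaws, within the pads' length; the fingertips stand 8 mm ahead of it and the grasp point (between the pads) lies 11 mm behind it; z points along the fingers, y is the line along which they close (so a half turn about z gives the same grasp; the last joint's range is limited). The gripper opens to 92 mm and grips with 3 to 60 N. Pads are 19 mm wide; open, the fingers measure 130 mm over their backs; the gripper's body (75 mm by 190 mm) begins 47 mm behind the grasp point.
Start: joints at [67.116, 24.895, 1.432, 90.138, -0.665, 64.973, -4.303], TCP at [0.183, -0.598, 0.235] pointing down, gripper open.
Joint ranges: [-149.89, 149.89], [-25.12, 119.58], [-72.63, 75.52], [4.76, 147.25], [-75.54, 255.54], [6.69, 114.76], [-157.13, 157.13]. Speed limits (degrees/s): [127.2, 127.2, 172.46, 172.46, 180, 180, 180].

### API

Orientations are given as [roll, pitch, yaw] about the fixed x, y, z axes, in that order (R = Rz(yaw) Ry(pitch) Rx(roll)).
In Python, from bench import read_state, vision, order, spotter gives the robot as it stands.
- The arm moves only by the shell command python3 -m handwheel 'ROWS' [FORCE]. ROWS is text: rows parted by semicolons, each of 7 numbers parted by spaces: the shift along the tool's x, y, z scaled (see below), then the turn, a rotation vector about the tool's x, y, z scaled (see below), then the opening, from 0 (shut) to 1 (fully open). A call has 1 to 5 rows; each row shifts and turns the commanded pose from where the row before left it, along the tool's axes as they then stand; what a row does not reach is not made up. The controller multiplies each number of a shift by 40 mm and each number of a turn by 8 degrees. A row lasts 1/10 s, in which the tool goes at most 50 mm and 8.59 degrees, less where a joint would pass 70% of its speed; a pose out of reach is approached as far as the arm can. A call with a number of a shift or a turn outside -1 to 1 is refused whole. A call with a gripper value outside its range is refused whole. The fingers move at their own pace and stop on an object; FORCE is the grip in N (left out, the last holds). Time passes only in rows, so rows that do not move let the fingers close. It gives the time, the measured TCP pose, the force, the opening and the grip force at its end, in the units of the state.
- read_state(): the state, without advancing time (a new reading comes with each control period).
- vision.grab_frame(name): name is "scene" or "side" or "wrist"; returns a dict with "color" (420x560x3 uint8, blue, green, red), "range_z" (420x560 float32, m along the optical axis (not along the pixel's ray), 0 where there is no reading), "vfov" (degrees; the focal length in pixels is half the picture's height over the tangent of half this angle, whatever the lens; pixels are square), "cx", "cy" (the principal point, pixels), "k1" (the pictures are not rectified: a ray, as slopes to the right and down, at radius r is drawn at 1 + k1 r^2 times it, then the intrinsics apply), "origin" and "attitude" of the camera in the world. Camera axes: x right, y down, z forward; pixel columns grow to the right and rows downward; lengths in m; the calibration is good to about 2 mm. A picture is of the moment at which its call begins.
- order.close_job(): hands the job in; it is judged then, once.
Trained networks look in a picture, given as the dict that the camera call returned (one of the last four; its "shot" number tells which), for a name from the list of things; names that differ only in an ending like _2 or _b are one class to them, and where a whole thing is asked for, a point or a joint stands for the part that bears it (a point fixed in the world has none). Each returns a list of dicts, best first, with "p" (0 to 1); they miss things now and then, are a little off and sometimes report something else, mostly with a low value. They report only what shows in the picture. A call takes as long as a camera call.
- spotter.recognise(picture, target): "at" ([row, column] in pixels, amid what is visible of it).
- spotter.masks_of(picture, target): "pixels" (420x560 bool, what is visible of it) and "at" ([row, column] in pixels, amid what is visible of it).
- spotter.pinpoint(picture, target): "at" ([row, column] in pixels: a listed point, or the origin of a listed thing).
The state is a dict: "time": time; "q": joint angles; "qd": joint speeds; "joint_efforts": joint torques, N m; "eef_pos": TCP position; "tcp_rot": TCP orientation; "wrist_force": force on the tool from outside, world axes, zero at the start; "moment": the same for the moment, N m; "grip_width": opening from 0.0 (shut) to 1.0 (fully open); "grasp_force": force on a finger pad.
Only numpy, scipy, OpenCV 4.12 (cv2) and the standard library are available. Lean on these libraries where they do the work, as an engineer would, in place of code of your own. Each camera call takes 0.05 s, during which the arm holds its last target. There are 200 camera calls.

## Working session

There is one attempt and no reset: what is moved stays moved. The work goes in short steps, Python scripts to look and compute and a shell command to move; the robot and the scene stay as the last step left them, time stands still between calls to the robot, and variables do not carry over. Pictures are saved under pics/ and viewed, at most 14 in all, crops included, and the job is handed in when it is done.

```bash
ls; mkdir -p pics; cat > h.py <<'E'
import numpy as np, cv2
from scipy.spatial.transform import Rotation as R
from bench import read_state, vision, order, spotter
def rot(a):
    a=np.array(a,float)
    return a if a.shape==(3,3) else (R.from_quat(a).as_matrix() if a.size==4 else R.from_euler('xyz',a,degrees=True).as_matrix())
def ray(p,at):
    f=210/np.tan(np.radians(p['vfov'])/2)
    d=np.array([(at[1]-p['cx'])/f,(at[0]-p['cy'])/f]); u=d.copy()
    for _ in range(20): u=d/(1+p['k1']*(u@u))
    return rot(p['attitude'])@np.array([u[0],u[1],1.])
def atz(p,at,z):
    d=ray(p,at); o=np.array(p['origin']); return o+d*(z-o[2])/d[2]
def cloud(p,m):
    f=210/np.tan(np.radians(p['vfov'])/2)
    r,c=np.nonzero(m&(p['range_z']>0)); 
    d=np.stack([(c-p['cx'])/f,(r-p['cy'])/f],1);u=d.copy()
    for _ in range(20): u=d/(1+p['k1']*(u**2).sum(1,keepdims=True))
    z=p['range_z'][r,c]
    return np.array(p['origin'])+(np.c_[u,np.ones(len(u))]*z[:,None])@rot(p['attitude']).T
E
python3 - <<'E'
from h import *
s=read_state(); print({k:np.round(v,3) for k,v in s.items()})
for n in('scene','side','wrist'):
    p=vision.grab_frame(n); cv2.imwrite(f'pics/{n}0.png',p['color'])
    print(n,p['origin'],p['attitude'],p['vfov'],p['k1'])
    if n=='wrist':continue
    for t in('coil0','meter','bottle','battery','supply'):
        for d in spotter.masks_of(p,t):
            c=cloud(p,d['pixels']); 
            if len(c): print(t,round(d['p'],2),np.round(d['at']),d['pixels'].sum(),np.round(np.median(c,0),3),np.round(c.min(0),3),np.round(c.max(0),3))
    for t in('fixture','pocket0','pocket1','pocket2','pocket3','guard_hinge','guard_handle','switch_tip','supply'):
        z={'fixture':0,'guard_hinge':.088,'guard_handle':.088,'supply':0,'switch_tip':.113}.get(t,.038)
        for d in spotter.pinpoint(p,t)[:2]: print(t,round(d['p'],2),np.round(d['at']),np.round(atz(p,d['at'],z),3))
E
```

```text
pics
{'time': np.float64(0.0), 'q': array([67.116, 24.935,  1.43 , 90.189, -0.663, 64.973, -4.303]), 'qd': array([ 0.037, -0.079,  0.055, -0.065, -0.083, -0.075, -0.055]), 'joint_efforts': array([-1.0000e-03, -6.6788e+01,  9.8500e-01, -3.1447e+01, -6.0000e-02,
        4.2000e-02,  0.0000e+00]), 'eef_pos': array([ 0.183, -0.597,  0.234]), 'tcp_rot': array([-1.79912e+02,  9.00000e-03,  1.70030e+01]), 'wrist_force': array([-0.248,  0.313, -0.449]), 'moment': array([-0.024, -0.017,  0.005]), 'grasp_force': np.float64(0.0), 'grip_width': np.float64(1.0)}
scene [1.31405673 0.20453417 1.26466718] [-148.06074962    0.81970382  103.40262234] 49.08014463817957 -0.1512153505282083
coil0 0.77 [173. 220.] 363 [ 0.472 -0.23   0.04 ] [ 0.41  -0.289 -0.003] [ 0.491 -0.188  0.059]
coil0 0.75 [200. 169.] 417 [ 0.62  -0.357  0.041] [ 0.574 -0.407 -0.004] [ 0.644 -0.322  0.058]
coil0 0.68 [159. 186.] 335 [ 0.446 -0.351  0.039] [ 0.411 -0.4   -0.004] [ 0.466 -0.315  0.056]
coil0 0.54 [200. 213.] 298 [ 0.585 -0.217  0.043] [ 0.548 -0.255 -0.002] [ 0.614 -0.175  0.057]
coil0 0.44 [269. 283.] 700 [0.787 0.0
[... 2473 characters left out ...]
.038]
pocket1 0.95 [222. 292.] [ 0.555 -0.056  0.038]
pocket1 0.94 [279. 283.] [0.562 0.183 0.038]
pocket2 0.95 [222. 292.] [ 0.555 -0.056  0.038]
pocket2 0.94 [279. 283.] [0.562 0.183 0.038]
pocket3 0.95 [222. 292.] [ 0.555 -0.056  0.038]
pocket3 0.94 [279. 283.] [0.562 0.183 0.038]
guard_hinge 0.82 [234. 269.] [0.618 0.058 0.088]
guard_handle 0.68 [241. 316.] [0.476 0.07  0.088]
guard_handle 0.59 [346. 244.] [0.633 0.435 0.088]
switch_tip 0.42 [323. 324.] [0.445 0.367 0.113]
supply 0.9 [344. 310.] [0.473 0.362 0.   ]
supply 0.6 [322. 321.] [0.446 0.29  0.   ]
wrist [ 0.24520148 -0.57900657  0.3841708 ] [ 1.65790242e+02  1.54113071e-02 -7.30466674e+01] 67.0268663688362 -0.003579248718117012
```

```bash
python3 - <<'E'
import cv2
a=cv2.imread('pics/scene0.png')[120:320,120:460]
cv2.imwrite('pics/s0.png',cv2.resize(a,(800,470),interpolation=cv2.INTER_CUBIC))
E
```

```text
(no output)
```

View pics/s0.png

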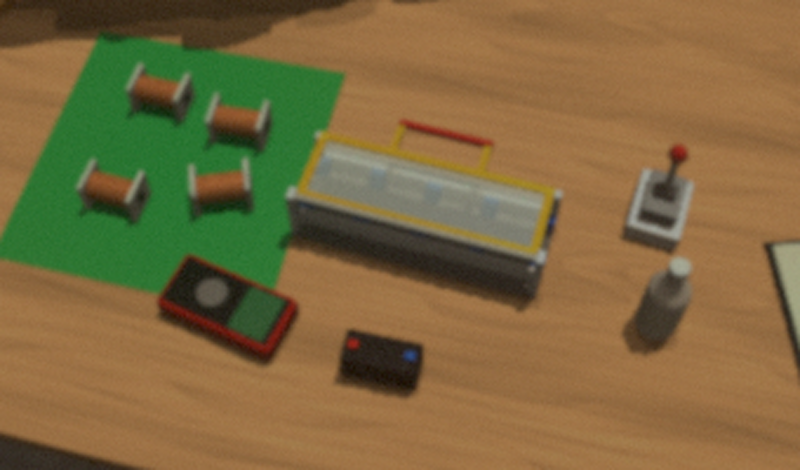

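View pics/side0.png

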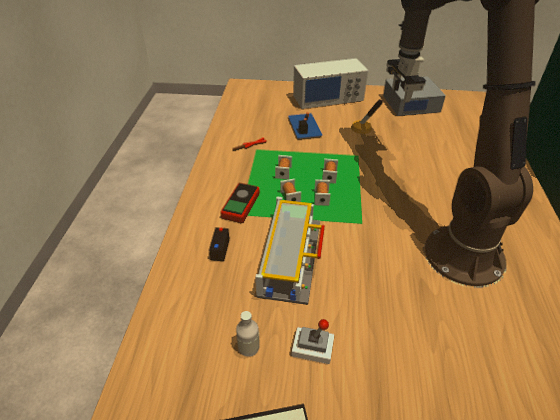

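The first image shows four coils on the green mat, the shut guard with its red handle towards the robot, and the switch leaning to the robot. Next I refine the fixture and coil poses by colour and depth.

```bash
cat >> h.py <<'E'
def go(x,y,z,yaw=None):
    s=read_state(); p=np.array(s['eef_pos']); Rm=rot(s['tcp_rot']); y0=s['tcp_rot'][2]
    if yaw is None: yaw=y0
    Rt=R.from_euler('xyz',[180,0,yaw],degrees=True).as_matrix()
    d=np.array([x,y,z])-p; rv=np.degrees(R.from_matrix(Rm.T@Rt).as_rotvec())
    print('shift now',np.round(Rm.T@d/.04,2),'shift after turn',np.round(Rt.T@d/.04,2),'turn/8',np.round(rv/8,2))
E
cat > coils.py <<'E'
from h import *
def coils(p):
    out=[]
    for d in spotter.masks_of(p,'coil0'):
        c=cloud(p,d['pixels']); col=p['color'][d['pixels']&(p['range_z']>0)].astype(float)
        k=(c[:,2]>.015)&(c[:,2]<.08)
        top=c[(c[:,2]>.047)&k]
        w=c[k&(col[:,2]>1.6*col[:,0])]
        if len(w)<15: continue
        r=cv2.minAreaRect(np.float32(top[:,:2]*1000)) if len(top)>5 else None
        v=np.linalg.eigh(np.cov((w[:,:2]).T))[1][:,1]
        a=np.degrees(np.arctan2(v[1],v[0]))%180
        print(round(d['p'],2),np.round(d['at']),'wind med',np.round(np.median(w,0),3),'top mean',np.round(top.mean(0),3) if len(top) else None,'ax',round(a,1),'rect',np.round(r[0]),np.round(r[1]),round(r[2],1))
E
python3 - <<'E'
from coils import *
for n in('scene','side'):
    p=vision.grab_frame(n)
    coils(p)
    h=cv2.cvtColor(p['color'],cv2.COLOR_BGR2HSV); H,S,V=cv2.split(h)
    full=cloud(p,np.ones_like(H,bool)|True)
    for nm,m in(('yel',(H>22)&(H<35)&(S>150)&(V>90)),('red',((H<6)|(H>174))&(S>150)&(V>70))):
        c=cloud(p,m); k=(c[:,0]>.4)&(c[:,0]<.68)&(c[:,1]>-.15)&(c[:,1]<.29)&(c[:,2]>.06)&(c[:,2]<.13); c=c[k]
        r=cv2.minAreaRect(np.float32(c[:,:2]*1000)); v=np.linalg.eigh(np.cov(c[:,:2].T))[1][:,1]
        print(n,nm,len(c),np.round(c.mean(0),3),c.min(0).round(3),c.max(0).round(3),np.round(r[0]),np.round(r[1]),round(r[2],1),'ax',round(np.degrees(np.arctan2(v[1],v[0]))%180,1))
E
```

```text
0.94 [158. 184.] wind med [ 0.445 -0.364  0.04 ] top mean [ 0.437 -0.362  0.051] ax 87.9 rect [ 438. -359.] [84. 52.] 86.8
0.89 [202. 170.] wind med [ 0.622 -0.37   0.042] top mean [ 0.616 -0.366  0.05 ] ax 83.4 rect [ 615. -365.] [82. 48.] 87.8
0.89 [174. 222.] wind med [ 0.472 -0.231  0.041] top mean [ 0.464 -0.228  0.052] ax 90.0 rect [ 465. -229.] [51. 78.] 2.2
0.63 [199. 213.] wind med [ 0.584 -0.217  0.041] top mean [ 0.579 -0.22   0.05 ] ax 110.6 rect [ 577. -218.] [51. 77.] 19.8
scene yel 229 [0.563 0.104 0.091] [ 0.5   -0.1    0.085] [0.62  0.224 0.098] [561.  62.] [323. 105.] 86.8 ax 87.5
scene red 47 [0.466 0.072 0.093] [0.46  0.018 0.086] [0.474 0.122 0.098] [466.  70.] [105.   9.] 85.6 ax 85.7
0.87 [168. 282.] wind med [ 0.612 -0.373  0.043] top mean [ 0.613 -0.36   0.05 ] ax 81.6 rect [ 611. -365.] [90. 49.] 84.4
0.65 [192. 322.] wind med [ 0.463 -0.239  0.043] top mean [ 0.462 -0.229  0.05 ] ax 90.0 rect [ 462. -227.] [50. 83.] 2.3
0.56 [191. 290.] wind med [ 0.581 -0.225  0.043] top mean [ 0.575 -0.217  0.051] ax 112.4 rect [ 573. -218.] [50. 87.] 23.2
side yel 187 [0.55  0.118 0.091] [ 0.465 -0.1    0.086] [0.621 0.226 0.096] [540.  63.] [323. 142.] 85.9 ax 85.4
side red 85 [0.462 0.075 0.093] [0.455 0.009 0.088] [0.468 0.136 0.097] [462.  72.] [127.   9.] 86.6 ax 86.3
```

```bash
python3 - <<'E'
from h import *
go(.464,.071,.235,86.3)
E
```

```text
shift now [ 1.161e+01 -1.393e+01 -1.000e-02] shift after turn [ 1.714e+01  5.940e+00 -1.000e-02] turn/8 [ 0.    0.   -8.66]
```

```bash
python3 -m handwheel '0 0 0 0 0 -1 1;0 0 0 0 0 -1 1;0 0 0 0 0 -1 1;0 0 0 0 0 -1 1;0 0 0 0 0 -1 1'
python3 -m handwheel '0 0 0 0 0 -1 1;0 0 0 0 0 -1 1;0 0 0 0 0 -1 1;0 0 0 0 0 -0.66 1'
python3 -m handwheel '0.95 0.33 0 0 0 0 1;0.95 0.33 0 0 0 0 1;0.95 0.33 0 0 0 0 1;0.95 0.33 0 0 0 0 1;0.95 0.33 0 0 0 0 1'
python3 -m handwheel '0.95 0.33 0 0 0 0 1;0.95 0.33 0 0 0 0 1;0.95 0.33 0 0 0 0 1;0.95 0.33 0 0 0 0 1;0.95 0.33 0 0 0 0 1'
python3 -m handwheel '0.95 0.33 0 0 0 0 0.6;0.95 0.33 0 0 0 0 0.6;0.95 0.33 0 0 0 0 0.6;0.95 0.33 0 0 0 0 0.6;0.95 0.33 0 0 0 0 0.6'
python3 -m handwheel '0.95 0.33 0 0 0 0 0.5;0.95 0.33 0 0 0 0 0.5;0.95 0.33 0 0 0 0 0.5;0 0 0 0 0 0 0.5;0 0 0 0 0 0 0.5'
python3 - <<'E'
from h import *
p=vision.grab_frame('wrist'); cv2.imwrite('pics/w1.png',p['color']); print(p['origin'],p['attitude'],read_state()['q'])
for t,z in(('guard_handle',.088),('guard_hinge',.088)):
    for d in spotter.pinpoint(p,t)[:2]: print(t,d['p'],d['at'],atz(p,d['at'],z))
h=cv2.cvtColor(p['color'],cv2.COLOR_BGR2HSV); H,S,V=cv2.split(h)
c=cloud(p,((H<6)|(H>174))&(S>150)&(V>70)); k=(c[:,2]>.07)&(c[:,2]<.12); c=c[k]
r=cv2.minAreaRect(np.float32(c[:,:2]*1000)); print(len(c),c.mean(0),r)
go(.464,.071,.079,86.3)
E
```

```text
time: 2.25
eef_pos: [0.1827, -0.5977, 0.2347]
tcp_rot: [180.0, 0.0, 57.3]
wrist_force: [0.2, -0.2, 0.3]
grip_width: 1.004
grasp_force: 0.0
time: 2.65
eef_pos: [0.1827, -0.5977, 0.2347]
tcp_rot: [180.0, 0.0, 86.6]
wrist_force: [1.0, 0.9, -1.0]
grip_width: 0.995
grasp_force: 0.0
time: 3.15
eef_pos: [0.2614, -0.4109, 0.2349]
tcp_rot: [180.0, 0.0, 86.3]
wrist_force: [0.7, 0.1, 0.4]
grip_width: 0.998
grasp_force: 0.0
time: 3.65
eef_pos: [0.3396, -0.2256, 0.235]
tcp_rot: [180.0, 0.0, 86.3]
wrist_force: [1.5, -0.3, 0.0]
grip_width: 1.003
grasp_force: 0.0
time: 4.15
eef_pos: [0.4178, -0.0403, 0.2351]
tcp_rot: [179.9, 0.0, 86.3]
wrist_force: [-0.1, -1.2, 1.1]
grip_width: 0.625
grasp_force: 0.0
time: 4.65
eef_pos: [0.4642, 0.0702, 0.2346]
tcp_rot: [-180.0, -0.0, 86.4]
wrist_force: [0.3, -1.7, -1.3]
grip_width: 0.499
grasp_force: 0.0
[0.46814878 0.13508765 0.38403877] [ 1.65835489e+02  5.52937857e-02 -3.63183334e+00] [ 19.4985573   15.21263666 -41.5697846  108.46319566  11.54961438
  60.58441072 -30.50609642]
guard_handle 0.69 [205.7, 276.4] [0.4607131  0.06821993 0.088     ]
guard_hinge 0.56 [206.2, 432.0] [0.60940636 0.05832902 0.088     ]
719 [0.4629535  0.09621487 0.09277364] ((461.4291687011719, 71.13458251953125), (123.85650634765625, 9.307164192199707), 86.1258773803711)
shift now [ 0.08 -0.    3.89] shift after turn [ 0.07 -0.    3.89] turn/8 [-0.    0.01 -0.02]
```

View pics/w1.png

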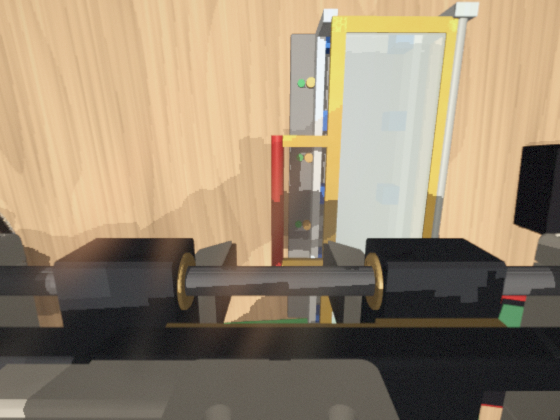

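The bar runs along column 277 (rows 137–265) and the fingers straddle it. Next I descend and grip.

```bash
python3 -m handwheel '0 -0.06 0 0 0 0 0.3;0 0 0 0 0 0 0.3;0 0 0.9 0 0 0 0.3;0 0 0.9 0 0 0 0.3;0 0 0.9 0 0 0 0.3' 25
python3 -m handwheel '0 0 0.7 0 0 0 0.3;0 0 0.4 0 0 0 0.3;0 0 0 0 0 0 0;0 0 0 0 0 0 0;0 0 0 0 0 0 0'
python3 -m handwheel '0 0 0 0 0 0 0;0 0 0 0 0 0 0'
```

```text
time: 5.3
eef_pos: [0.462, 0.0689, 0.1259]
tcp_rot: [179.9, 0.0, 86.2]
wrist_force: [0.5, -1.0, -0.3]
grip_width: 0.301
grasp_force: 0.0
time: 5.8
eef_pos: [0.4619, 0.0696, 0.0836]
tcp_rot: [180.0, 0.0, 86.3]
wrist_force: [-3.6, 1.2, -0.8]
grip_width: 0.121
grasp_force: 25.0
time: 6.0
eef_pos: [0.4619, 0.0696, 0.0835]
tcp_rot: [180.0, 0.0, 86.3]
wrist_force: [-3.9, -0.0, 5.4]
grip_width: 0.122
grasp_force: 25.0
```

```bash
python3 -m handwheel '0 0.08 -0.76 0 0 0 0;0 0.23 -0.73 0 0 0 0;0 0.37 -0.67 0 0 0 0;0 0.49 -0.58 0 0 0 0'
python3 -m handwheel '0 0.6 -0.48 0 0 0 0;0 0.68 -0.35 0 0 0 0;0 0.74 -0.2 0 0 0 0;0 0.76 -0.05 0 0 0 0'
python3 -m handwheel '0 0.57 0.06 0 0 0 0;0 0.41 0.1 0 0 0 0;0 0 0 0 0 0 0;0 0 0 0 0 0 0'
```

```text
time: 6.4
eef_pos: [0.5055, 0.0665, 0.1935]
tcp_rot: [-179.7, 0.1, 86.3]
wrist_force: [-5.0, 0.5, -2.1]
grip_width: 0.121
grasp_force: 25.0
time: 6.8
eef_pos: [0.6209, 0.0586, 0.238]
tcp_rot: [179.8, 0.0, 86.2]
wrist_force: [-2.4, -0.3, 3.0]
grip_width: 0.123
grasp_force: 25.0
time: 7.2
eef_pos: [0.6596, 0.056, 0.23]
tcp_rot: [179.9, 0.0, 86.2]
wrist_force: [1.5, -3.8, 5.7]
grip_width: 0.118
grasp_force: 25.0
```

```bash
python3 -m handwheel '0 0 0 0 0 0 0.45;0 0 0 0 0 0 0.45;0 0 0 0 0 0 0.45;0 0 -0.5 0 0 0 0.45;0 0 -0.9 0 0 0 0.45'
python3 -m handwheel '0 0 -0.9 0 0 0 0.45;0 0 0 0 0 0 0.5;0 -0.9 0 0 0 0 1;0 -0.9 0 0 0 0 1;0 -0.9 0 0 0 0 1'
python3 - <<'E'
from coils import *
p=vision.grab_frame('side'); cv2.imwrite('pics/side1.png',p['color'])
coils(p); coils(vision.grab_frame('scene'))
for t in('guard_handle',):
    for d in spotter.pinpoint(p,t)[:2]: print(t,d['p'],d['at'],p['range_z'][int(d['at'][0]),int(d['at'][1])])
go(.615,-.365,.2,87)
E
```

```text
time: 7.7
eef_pos: [0.6567, 0.0565, 0.2829]
tcp_rot: [-179.7, 0.1, 86.3]
wrist_force: [0.4, 0.3, -0.3]
grip_width: 0.443
grasp_force: 0.0
time: 8.2
eef_pos: [0.5489, 0.0642, 0.3202]
tcp_rot: [-179.9, 0.0, 86.3]
wrist_force: [-0.4, 0.3, 1.5]
grip_width: 0.709
grasp_force: 0.0
0.79 [193. 323.] wind med [ 0.463 -0.234  0.043] top mean [ 0.463 -0.225  0.051] ax 91.6 rect [ 463. -229.] [50. 87.] 2.2
0.72 [177. 332.] wind med [ 0.432 -0.363  0.044] top mean [ 0.433 -0.343  0.05 ] ax 79.6 rect [ 432. -336.] [133.  44.] 69.7
0.56 [193. 291.] wind med [ 0.582 -0.224  0.043] top mean [ 0.576 -0.219  0.051] ax 111.0 rect [ 574. -219.] [52. 90.] 19.8
0.53 [174. 284.] wind med [ 0.605 -0.36   0.042] top mean [ 0.603 -0.331  0.051] ax 73.0 rect [ 604. -344.] [22. 46.] 5.3
0.98 [198. 170.] wind med [ 0.62  -0.37   0.042] top mean [ 0.615 -0.36   0.05 ] ax 87.4 rect [ 614. -365.] [82. 51.] 89.1
0.82 [201. 214.] wind med [ 0.583 -0.217  0.04 ] top mean [ 0.583 -0.219  0.051] ax 112.7 rect [ 580. -217.] [44. 77.] 22.0
0.73 [159. 186.] wind med [ 0.446 -0.363  0.04 ] top mean [ 0.44  -0.358  0.051] ax 86.2 rect [ 439. -359.] [83. 46.] 89.0
guard_handle 0.93 [196.1, 250.1] 1.1948521
guard_handle 0.38 [192.8, 286.8] 1.5271039
shift now [-10.59   2.29   3.03] shift after turn [-10.62   2.16   3.03] turn/8 [ 0.    0.   -0.09]
```

View pics/side1.png

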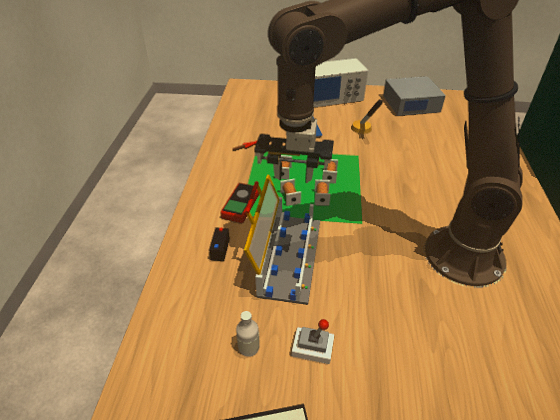

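The guard stands open on its own (leaning over at columns 250–280), and the pockets are clear. I move above the near coil at about (0.578, -0.218).

```bash
python3 - <<'E'
from h import *
print(read_state()['q']);go(.578,-.218,.2,111)
E
```

```text
[ 17.37230064  19.6650192  -39.95809215  89.96763052  12.95781155
  75.07382763 -28.02197203]
shift now [-6.98  1.13  3.03] shift after turn [-6.81 -1.89  3.03] turn/8 [ 0.    0.   -3.09]
```

```bash
python3 -m handwheel '-1 0.16 0 0 0 0 0.75;-1 0.16 0 0 0 0 0.75;-1 0.16 0 0 0 0 0.75;-1 0.16 0 0 0 0 0.75;-1 0.16 0 0 0 0 0.75'
python3 -m handwheel '-1 0.16 0 0 0 0 0.75;-1 0.16 0 0 0 0 0.75;0 0 1 0 0 -1 0.75;0 0 1 0 0 -1 0.75;0 0 1 0 0 -1 0.75'
python3 -m handwheel '0 0 0 0 0 0 0.75'
cat > w.py <<'E'
from coils import *
import sys
p=vision.grab_frame('wrist')
if len(sys.argv)>1: cv2.imwrite('pics/%s.png'%sys.argv[1],p['color'])
coils(p)
for d in spotter.pinpoint(p,'coil0'): print('pin',round(d['p'],2),np.round(d['at']),np.round(atz(p,d['at'],.026),3))
s=read_state();print('q',np.round(s['q'],1),np.round(s['eef_pos'],4),np.round(s['tcp_rot'],1))
E
python3 w.py w2
```

```text
time: 8.95
eef_pos: [0.5706, -0.14, 0.3206]
tcp_rot: [-180.0, -0.0, 86.3]
wrist_force: [0.4, 0.6, -0.4]
grip_width: 0.751
grasp_force: 0.0
time: 9.45
eef_pos: [0.5781, -0.2193, 0.1991]
tcp_rot: [180.0, -0.0, 110.5]
wrist_force: [0.4, -0.7, -0.7]
grip_width: 0.751
grasp_force: 0.0
time: 9.55
eef_pos: [0.5745, -0.2189, 0.1951]
tcp_rot: [-179.6, -0.4, 110.4]
wrist_force: [-0.4, -0.3, 0.4]
grip_width: 0.747
grasp_force: 0.0
0.86 [203. 281.] wind med [ 0.574 -0.22   0.043] top mean [ 0.574 -0.22   0.051] ax 113.3 rect [ 574. -221.] [51. 80.] 21.7
0.73 [179. 171.] wind med [ 0.466 -0.23   0.043] top mean [ 0.462 -0.231  0.051] ax 92.4 rect [ 461. -231.] [52. 80.] 2.4
0.62 [309. 277.] wind med [ 0.602 -0.343  0.042] top mean [ 0.612 -0.328  0.051] ax 29.8 rect [ 614. -329.] [ 8. 52.] 87.0
pin 0.75 [174. 173.] [ 0.463 -0.232  0.026]
pin 0.64 [199. 280.] [ 0.574 -0.219  0.026]
q [ 41.   30.9 -38.   91.1  20.4  65.   18.2] [ 0.5788 -0.2186  0.2026] [179.9   0.  110.1]
```

View pics/w2.png

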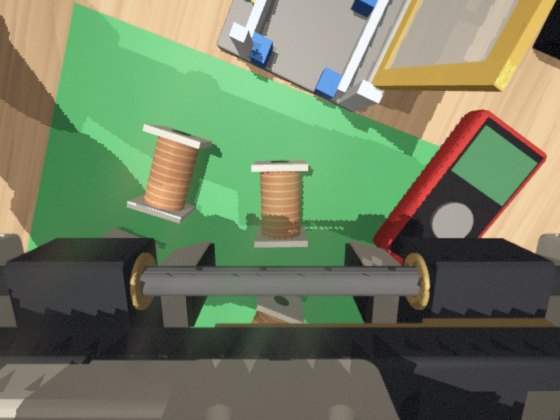

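Coil A shows in line with the jaws (col 281, rows 162–246), centre (0.574, -0.2205) and axis 111.7°. Now I pick it.

```bash
python3 -m handwheel '0 -0.1 0 0 0 -0.18 0.75;0 0 1 0 0 0 0.75;0 0 1 0 0 0 0.75;0 0 1 0 0 0 0.75;0 0 0.9 0 0 0 0.75' 30
python3 -m handwheel '0 0 0.65 0 0 0 0.75;0 0 0 0 0 0 0.75;0 0 0 0 0 0 0;0 0 0 0 0 0 0;0 0 0 0 0 0 0'
python3 -m handwheel '0 0 0 0 0 0 0;0 0 0 0 0 0 0;0 0 0 0 0 0 0'
python3 -m handwheel '0 0 -0.5 0 0 0 0;0 0 -1 0 0 0 0;0 0 -1 0 0 0 0;0 0 -1 0 0 0 0;0 0 -1 0 0 0 0'
python3 - <<'E'
from h import *
f=np.radians(-3.7);o=np.array([.555,.065])
for i in range(4):
    k=o+(.12-.08*i)*np.array([-np.sin(f),np.cos(f)]); print(i,k.round(4))
go(*k,.2,176.3)
E
```

```text
time: 10.2
eef_pos: [0.5747, -0.2206, 0.0456]
tcp_rot: [179.9, 0.1, 111.7]
wrist_force: [0.6, -0.9, 0.8]
grip_width: 0.749
grasp_force: 0.0
time: 10.7
eef_pos: [0.575, -0.2203, 0.0213]
tcp_rot: [179.9, 0.1, 111.7]
wrist_force: [-0.6, -0.9, -0.7]
grip_width: 0.542
grasp_force: 0.0
time: 11.0
eef_pos: [0.5744, -0.2202, 0.0204]
tcp_rot: [179.9, 0.1, 111.7]
wrist_force: [-1.0, -0.8, 7.4]
grip_width: 0.429
grasp_force: 30.0
time: 11.5
eef_pos: [0.573, -0.2198, 0.2006]
tcp_rot: [-180.0, -0.0, 111.7]
wrist_force: [0.6, -0.2, -2.6]
grip_width: 0.429
grasp_force: 30.0
0 [0.5627 0.1847]
1 [0.5576 0.1049]
2 [0.5524 0.0251]
3 [ 0.5473 -0.0547]
shift now [4.07 0.93 0.02] shift after turn [0.91 4.07 0.02] turn/8 [-0.   -0.   -8.07]
```

```bash
python3 -m handwheel '1 0.23 0 0 0 0 0;1 0.23 0 0 0 0 0;1 0.23 0 0 0 0 0;1 0.23 0 0 0 0 0;0 0 0 0 0 0 0'
python3 - <<'E'
from h import *
p=vision.grab_frame('wrist'); cv2.imwrite('pics/w3.png',p['color'])
for d in spotter.pinpoint(p,'pocket0'): print('pin',round(d['p'],2),np.round(d['at']),np.round(atz(p,d['at'],.038),4))
for t,z in(('fixture',0),('guard_hinge',.088)):
    for d in spotter.pinpoint(p,t)[:1]: print(t,round(d['p'],2),np.round(d['at']),np.round(atz(p,d['at'],z),4))
np.save('w3r.npy',p['range_z']); import pickle; pickle.dump(p,open('w3.pkl','wb'))
E
```

```text
time: 12.0
eef_pos: [0.5473, -0.0503, 0.1999]
tcp_rot: [179.9, -0.1, 112.2]
wrist_force: [0.1, -0.9, -3.2]
grip_width: 0.425
grasp_force: 30.0
pin 0.72 [127. 307.] [0.5443 0.0257 0.038 ]
pin 0.63 [ 50. 354.] [0.557  0.1032 0.038 ]
fixture 0.66 [ 96. 326.] [0.5528 0.0636 0.    ]
```

View pics/w3.png

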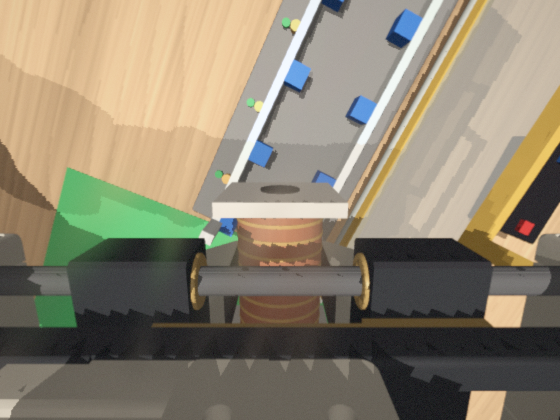

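Coil hangs at rows 183–260; rails and blue blocks show above it. I fit the fixture from rails and blocks in the depth cloud.

```bash
cat > fx.py <<'E'
from h import *
def fx(p,yaw=-3.7,dbg=1):
    H,S,V=cv2.split(cv2.cvtColor(p['color'],cv2.COLOR_BGR2HSV))
    b=((H>100)&(H<125)&(S>130)&(V>70)).astype(np.uint8)
    n,l,st,_=cv2.connectedComponentsWithStats(b)
    f=np.radians(yaw); A=np.array([[np.cos(f),np.sin(f)],[-np.sin(f),np.cos(f)]]); o=np.array([.555,.065])
    for i in range(1,n):
        if st[i,4]<80: continue
        c=cloud(p,l==i)
        if len(c)<30: continue
        t=c[c[:,2]>np.percentile(c[:,2],90)-.005]; q=(t[:,:2]-o)@A.T
        print('blue',st[i,:2],len(t),'z',t[:,2].mean().round(3),'fx mid',((q.max(0)+q.min(0))/2).round(4),'size',np.ptp(q,axis=0).round(3))
    w=(S<40)&(V>150); c=cloud(p,w); q=(c[:,:2]-o)@A.T
    for s in(-1,1):
        k=(c[:,2]>.027)&(c[:,2]<.050)&(np.abs(q[:,0]-s*.047)<.02)&(np.abs(q[:,1])<.15)
        if k.sum()>50:
            fit=np.polyfit(q[k,1],q[k,0],1); print('rail',s,k.sum(),'z',np.median(c[k,2]).round(3),'x at0',fit[1].round(4),'slope deg',np.degrees(fit[0]).round(2),'xr',np.percentile(q[k,0],[5,95]).round(4),'y',q[k,1].min().round(3),q[k,1].max().round(3))
E
python3 -c "
from fx import *; import pickle; fx(pickle.load(open('w3.pkl','rb')))"
```

```text
blue [322   0] 43 z 0.031 fx mid [-0.0334  0.068 ] size [0.01  0.001]
blue [387  10] 517 z 0.036 fx mid [0.0322 0.0773] size [0.017 0.02 ]
blue [284  60] 418 z 0.036 fx mid [-0.0372 -0.0024] size [0.017 0.02 ]
blue [347  96] 409 z 0.036 fx mid [ 0.0317 -0.0027] size [0.017 0.02 ]
blue [249 141] 356 z 0.036 fx mid [-0.0375 -0.0822] size [0.017 0.02 ]
blue [317 173] 87 z 0.036 fx mid [ 0.0317 -0.0769] size [0.016 0.008]
blue [220 219] 173 z 0.036 fx mid [-0.0377 -0.1626] size [0.016 0.017]
rail -1 1817 z 0.036 x at0 -0.0504 slope deg 0.29 xr [-0.0542 -0.0468] y -0.128 0.061
rail 1 2036 z 0.036 x at0 0.0451 slope deg 0.29 xr [0.0415 0.0492] y -0.112 0.107
```

```bash
python3 - <<'E'
from h import *
go(.5604,.1825,.15,176.05)
E
```

```text
shift now [5.5  2.5  1.22] shift after turn [0.12 6.04 1.22] turn/8 [-0.01  0.   -8.05]
```

```bash
python3 -m handwheel '0 0 0 0 0 -1 0;0 0 0 0 0 -1 0;0 0 0 0 0 -1 0;0 0 0 0 0 -1 0;0 0 0 0 0 -1 0'
python3 -m handwheel '0 0 0 0 0 -1 0;0 0 0 0 0 -1 0;0 0 0 0 0 -1 0;0 1 0 0 0 -0.04 0;0 1 0 0 0 0 0'
python3 -m handwheel '0.1 1 0 0 0 0 0;0 1 0 0 0 0 0;0 1 0 0 0 0 0;0 1 0 0 0 0 0;0 0 0.6 0 0 0 0'
python3 -m handwheel '0 0 0.6 0 0 0 0;0 0 0 0 0 0 0'
python3 - <<'E'
from h import *; from fx import fx
s=read_state();print(s['q'],s['eef_pos'],s['tcp_rot'])
go(.5604,.1825,.0325,176.05)
p=vision.grab_frame('wrist'); cv2.imwrite('pics/w4.png',p['color']); fx(p)
E
```

```text
time: 12.7
eef_pos: [0.5486, -0.0595, 0.1988]
tcp_rot: [-180.0, -0.0, 151.9]
wrist_force: [-0.3, -0.7, -2.3]
grip_width: 0.426
grasp_force: 30.0
time: 13.2
eef_pos: [0.5549, 0.0195, 0.1984]
tcp_rot: [-180.0, -0.1, 175.7]
wrist_force: [-0.0, 1.1, -2.5]
grip_width: 0.43
grasp_force: 30.0
time: 13.7
eef_pos: [0.5625, 0.1892, 0.178]
tcp_rot: [179.6, 0.3, 176.3]
wrist_force: [-0.3, 0.0, -2.4]
grip_width: 0.428
grasp_force: 30.0
time: 13.9
eef_pos: [0.5605, 0.1794, 0.1477]
tcp_rot: [-179.8, -0.3, 175.9]
wrist_force: [-0.7, -1.3, -2.8]
grip_width: 0.426
grasp_force: 30.0
[ 11.73301977  36.77281924 -52.86591564  97.99288616  32.57672576
  62.33354817  34.34665056] [0.56048325 0.17937931 0.14772976] [-179.80451691   -0.28104595  175.9326885 ]
shift now [-0.01  0.09  2.88] shift after turn [0.01 0.08 2.88] turn/8 [-0.02 -0.04 -0.01]
blue [ 29 163] 543 z 0.036 fx mid [-0.0378 -0.0817] size [0.017 0.021]
blue [224 163] 457 z 0.036 fx mid [-0.0368  0.0781] size [0.017 0.02 ]
blue [ 45 242] 220 z 0.036 fx mid [ 0.031  -0.0853] size [0.017 0.015]
rail -1 3416 z 0.036 x at0 -0.0508 slope deg 0.22 xr [-0.0544 -0.0469] y -0.116 0.15
rail 1 81 z 0.036 x at0 0.0427 slope deg 0.33 xr [0.0413 0.0429] y -0.111 -0.075
```

View pics/w4.png

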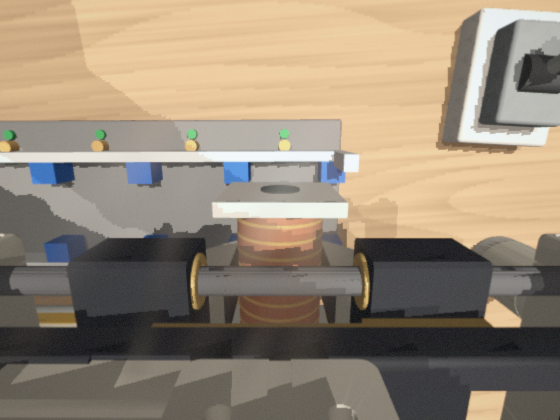

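```bash
python3 -m handwheel '0 0 1 0 0 0 0;0 0 0.8 0 0 0 0;0 0 0 0 0 0 0;0 0 0 0 0 0 0;0 0 0 0 0 0 0'; python3 -c "
from h import *
go(.5604,.1825,.0325,176.05)"
```

```text
time: 14.45
eef_pos: [0.5629, 0.1827, 0.0815]
tcp_rot: [179.9, 0.2, 176.0]
wrist_force: [-0.1, -0.0, -2.8]
grip_width: 0.426
grasp_force: 30.0
shift now [ 0.06 -0.01  1.23] shift after turn [ 0.06 -0.01  1.23] turn/8 [ 0.01  0.02 -0.01]
```

```bash
python3 -m handwheel '0.03 0 0.4 0 0 0 0;0 0 0.4 0 0 0 0;0 0 0.3 0 0 0 0;0 0 0.1 0 0 0 0;0 0 0 0 0 0 0'
```

```text
time: 14.95
eef_pos: [0.5597, 0.1815, 0.0314]
tcp_rot: [-179.9, -0.0, 176.0]
wrist_force: [-4.7, -3.9, 14.2]
grip_width: 0.431
grasp_force: 30.0
```

```bash
python3 -m handwheel '0 0 0 0 0 0 0.6;0 0 0 0 0 0 0.6;0 0 0 0 0 0 0.6;0 0 -0.5 0 0 0 0.6;0 0 -1 0 0 0 0.6'
python3 -m handwheel '0 0 -1 0 0 0 0.6;0 0 -1 0 0 0 0.6;0 0 -1 0 0 0 0.75;0 0 0 0 0 0 0.75'
python3 - <<'E'
from coils import *
p=vision.grab_frame('wrist'); cv2.imwrite('pics/w5.png',p['color']); coils(p)
for n in('scene','side'): coils(vision.grab_frame(n))
go(.462,-.23,.2,92)
E
```

```text
time: 15.45
eef_pos: [0.5586, 0.1811, 0.0889]
tcp_rot: [-179.9, -0.3, 176.1]
wrist_force: [0.6, -0.2, 0.4]
grip_width: 0.599
grasp_force: 0.0
time: 15.85
eef_pos: [0.5623, 0.1844, 0.2164]
tcp_rot: [179.8, 0.4, 176.0]
wrist_force: [0.6, 0.6, -0.1]
grip_width: 0.72
grasp_force: 0.0
0.56 [196. 277.] wind med [0.558 0.181 0.055] top mean [0.559 0.181 0.056] ax 177.2 rect [558. 181.] [52. 80.] 86.1
0.82 [201. 169.] wind med [ 0.622 -0.37   0.042] top mean [ 0.617 -0.364  0.051] ax 83.7 rect [ 615. -364.] [81. 49.] 86.9
0.78 [163. 185.] wind med [ 0.445 -0.364  0.04 ] top mean [ 0.44  -0.355  0.051] ax 85.8 rect [ 438. -358.] [84. 49.] 87.2
0.71 [208. 337.] wind med [0.546 0.184 0.054] top mean [0.541 0.184 0.056] ax 3.8 rect [546. 185.] [53. 50.] 1.0
0.69 [175. 222.] wind med [ 0.473 -0.231  0.041] top mean [ 0.467 -0.228  0.051] ax 91.8 rect [ 465. -229.] [45. 79.] 3.0
0.89 [172. 332.] wind med [ 0.436 -0.367  0.043] top mean [ 0.436 -0.354  0.051] ax 83.7 rect [ 437. -334.] [138.  50.] 88.3
0.71 [278. 283.] wind med [0.561 0.193 0.053] top mean [0.56  0.187 0.056] ax 176.8 rect [561. 186.] [45. 80.] 85.0
0.57 [194. 322.] wind med [ 0.463 -0.235  0.043] top mean [ 0.461 -0.231  0.05 ] ax 91.3 rect [ 463. -232.] [50. 87.] 0.8
shift now [  1.72 -10.43   0.25] shift after turn [-10.2   -2.8    0.24] turn/8 [-2.000e-02 -1.000e-02  1.051e+01]
```

```bash
python3 -m handwheel '0.16 -0.95 0 0 0 0 0.75;0.16 -0.95 0 0 0 0 0.75;0.16 -0.95 0 0 0 0 0.75;0.16 -0.95 0 0 0 0 0.75;0.16 -0.95 0 0 0 0 0.75'
python3 -m handwheel '0.16 -0.95 0 0 0 0 0.75;0.16 -0.95 0 0 0 0 0.75;0.16 -0.95 0 0 0 0 0.75;0.16 -0.95 0 0 0 0 0.75;0.16 -0.95 0 0 0 0 0.75'
python3 -m handwheel '0.16 -0.95 0 0 0 0 0.75;0 0 0 0 0 1 0.75;0 0 0 0 0 1 0.75;0 0 0 0 0 1 0.75;0 0 0 0 0 1 0.75'
python3 -m handwheel '0 0 0 0 0 1 0.75;0 0 0 0 0 1 0.75;0 0 0 0 0 1 0.75;0 0 0 0 0 1 0.75;0 0 0 0 0 1 0.75'
python3 -m handwheel '0 0 0 0 0 1 0.75;0 0 0 0 0 0.45 0.75;0 0 0 0 0 0 0.75;0 0 0 0 0 0 0.75'
python3 w.py; python3 -c "
from h import *
go(.4625,-.231,.02,92.2)"
```

```text
time: 16.65
eef_pos: [0.5142, -0.0067, 0.2101]
tcp_rot: [180.0, -0.1, 176.1]
wrist_force: [1.0, -0.1, 0.1]
grip_width: 0.747
grasp_force: 0.0
time: 17.15
eef_pos: [0.4691, -0.194, 0.2102]
tcp_rot: [180.0, -0.1, 176.0]
wrist_force: [0.9, -0.2, 0.1]
grip_width: 0.749
grasp_force: 0.0
time: 17.65
eef_pos: [0.4606, -0.23, 0.2101]
tcp_rot: [180.0, -0.1, 143.7]
wrist_force: [-0.3, 0.2, -0.2]
grip_width: 0.751
grasp_force: 0.0
time: 18.15
eef_pos: [0.4606, -0.2298, 0.2101]
tcp_rot: [-179.9, -0.1, 103.7]
wrist_force: [0.1, -0.6, -0.2]
grip_width: 0.752
grasp_force: 0.0
time: 18.55
eef_pos: [0.4608, -0.2298, 0.2105]
tcp_rot: [-179.9, -0.0, 92.6]
wrist_force: [0.0, 1.0, 1.1]
grip_width: 0.746
grasp_force: 0.0
shift now [-0.03  0.04  4.77] shift after turn [-0.03  0.04  4.77] turn/8 [-0.   -0.    0.04]Traceback (most recent call last):
  File "w.py", line 5, in <module>
    coils(p)
    ~~~~~^^^
  File "coils.py", line 13, in coils
    print(round(d['p'],2),np.round(d['at']),'wind med',np.round(np.median(w,0),3),'top mean',np.round(top.mean(0),3) if len(top) else None,'ax',round(a,1),'rect',np.round(r[0]),np.round(r[1]),round(r[2],1))
                                                                                                                                                                           ~^^^
TypeError: 'NoneType' object is not subscriptable
```

```bash
sed -i 's/if len(w)<15: continue/if len(w)<15 or len(top)<6: continue/' coils.py; python3 w.py
```

```text
0.62 [204. 280.] wind med [ 0.461 -0.23   0.043] top mean [ 0.461 -0.228  0.051] ax 92.6 rect [ 461. -231.] [51. 80.] 2.7
pin 0.92 [303. 252.] [ 0.434 -0.358  0.026]
pin 0.91 [199. 281.] [ 0.462 -0.233  0.026]
q [ 50.7  20.9 -39.  104.7  15.   59.7   8.3] [ 0.4611 -0.23    0.211 ] [-180.    -0.    92.5]
```

```bash
python3 -m handwheel '-0.03 0 1 0 0 0 0.75;0 0 1 0 0 0 0.75;0 0 1 0 0 0 0.75;0 0 1 0 0 0 0.75;0 0 0.77 0 0 0 0.75' 30
python3 -m handwheel '0 0 0 0 0 0 0.75;0 0 0 0 0 0 0;0 0 0 0 0 0 0;0 0 0 0 0 0 0;0 0 0 0 0 0 0'
python3 -m handwheel '0 0 0 0 0 0 0;0 0 0 0 0 0 0'
python3 -m handwheel '0 0 -0.5 0 0 0 0;0 0 -1 0 0 0 0;0 0 -1 0 0 0 0;0 0 -1 0 0 0 0;0 0 -1 0 0 0 0'
python3 -c "
from h import *
go(.5549,.1027,.2,176.05)"
```

```text
time: 19.3
eef_pos: [0.4604, -0.231, 0.0182]
tcp_rot: [-179.9, -0.1, 92.5]
wrist_force: [0.1, -0.4, 0.5]
grip_width: 0.747
grasp_force: 0.0
time: 19.8
eef_pos: [0.4619, -0.2317, 0.0216]
tcp_rot: [179.9, 0.1, 92.4]
wrist_force: [-0.1, -0.3, 0.1]
grip_width: 0.454
grasp_force: 0.0
time: 20.0
eef_pos: [0.4616, -0.2317, 0.0215]
tcp_rot: [179.9, 0.1, 92.4]
wrist_force: [-1.8, -0.2, 9.6]
grip_width: 0.431
grasp_force: 30.0
time: 20.5
eef_pos: [0.4604, -0.2309, 0.2019]
tcp_rot: [-180.0, -0.0, 92.5]
wrist_force: [0.9, -1.1, -4.0]
grip_width: 0.426
grasp_force: 30.0
shift now [8.23 2.72 0.05] shift after turn [-1.78  8.48  0.05] turn/8 [ -0.    -0.   -10.45]
```

```bash
python3 -m handwheel '0.92 0.3 0 0 0 0 0;0.91 0.3 0 0 0 0 0;0.91 0.3 0 0 0 0 0;0.91 0.3 0 0 0 0 0;0.91 0.3 0 0 0 0 0'
python3 -m handwheel '0.92 0.3 0 0 0 0 0;0.92 0.31 0 0 0 0 0;0.92 0.31 0 0 0 0 0;0.91 0.3 0 0 0 0 0;0 0 0 0 0 -1 0'
python3 -m handwheel '0 0 0 0 0 -1 0;0 0 0 0 0 -1 0;0 0 0 0 0 -1 0;0 0 0 0 0 -1 0;0 0 0 0 0 -1 0'
python3 -m handwheel '0 0 0 0 0 -1 0;0 0 0 0 0 -1 0;0 0 0 0 0 -1 0;0 0 0 0 0 -1 0;0 0 0 0 0 -0.45 0'
python3 -m handwheel '0 0 1 0 0 0 0;0 0 1 0 0 0 0;0 0 1 0 0 0 0;0 0 0 0 0 0 0;0 0 0 0 0 0 0'
python3 -c "
from h import *
go(.5549,.1027,.0335,176.05)"
```

```text
time: 21.0
eef_pos: [0.513, -0.0452, 0.2004]
tcp_rot: [-180.0, 0.0, 92.4]
wrist_force: [-0.2, -0.2, -3.2]
grip_width: 0.425
grasp_force: 30.0
time: 21.5
eef_pos: [0.5556, 0.1099, 0.201]
tcp_rot: [179.9, -0.2, 100.9]
wrist_force: [0.3, 0.6, -3.6]
grip_width: 0.429
grasp_force: 30.0
time: 22.0
eef_pos: [0.5554, 0.1019, 0.2001]
tcp_rot: [-179.9, -0.0, 140.8]
wrist_force: [0.3, 0.1, -3.9]
grip_width: 0.427
grasp_force: 30.0
time: 22.5
eef_pos: [0.5554, 0.1017, 0.2]
tcp_rot: [-180.0, -0.0, 176.3]
wrist_force: [-1.4, 0.9, -4.2]
grip_width: 0.426
grasp_force: 30.0
time: 23.0
eef_pos: [0.5556, 0.1024, 0.0808]
tcp_rot: [-180.0, -0.1, 176.1]
wrist_force: [0.5, -0.2, -2.5]
grip_width: 0.427
grasp_force: 30.0
shift now [0.02 0.01 1.18] shift after turn [0.02 0.01 1.18] turn/8 [-0.   -0.01  0.  ]
```

```bash
python3 -m handwheel '0 0 0.4 0 0 0 0;0 0 0.4 0 0 0 0;0 0 0.3 0 0 0 0;0 0 0.08 0 0 0 0;0 0 0 0 0 0 0'
python3 -m handwheel '0 0 0 0 0 0 0.58;0 0 0 0 0 0 0.58;0 0 0 0 0 0 0.58;0 0 -0.5 0 0 0 0.58;0 0 -1 0 0 0 0.58'
python3 -m handwheel '0 0 -1 0 0 0 0.58;0 0 -1 0 0 0 0.58;0 0 -1 0 0 0 0.75;0 0 0 0 0 0 0.75'
python3 - <<'E'
from coils import *
for n in('wrist','scene'): coils(vision.grab_frame(n))
go(.437,-.358,.2,87)
E
```

```text
time: 23.5
eef_pos: [0.5555, 0.1019, 0.0333]
tcp_rot: [-179.9, -0.0, 176.1]
wrist_force: [-3.4, -3.1, 5.8]
grip_width: 0.427
grasp_force: 30.0
time: 24.0
eef_pos: [0.5543, 0.1015, 0.0914]
tcp_rot: [-179.9, -0.3, 176.0]
wrist_force: [0.4, -0.7, -0.3]
grip_width: 0.579
grasp_force: 0.0
time: 24.4
eef_pos: [0.5581, 0.1043, 0.2185]
tcp_rot: [179.8, 0.4, 176.1]
wrist_force: [0.1, 0.0, -0.4]
grip_width: 0.706
grasp_force: 0.0
0.94 [195. 352.] wind med [0.559 0.178 0.055] top mean [0.559 0.18  0.057] ax 175.0 rect [559. 181.] [52. 81.] 85.8
0.89 [200. 276.] wind med [0.554 0.101 0.055] top mean [0.554 0.101 0.057] ax 178.4 rect [554. 101.] [52. 81.] 86.3
0.8 [161. 185.] wind med [ 0.446 -0.363  0.041] top mean [ 0.439 -0.362  0.05 ] ax 86.7 rect [ 436. -359.] [85. 50.] 87.2
0.77 [201. 172.] wind med [ 0.622 -0.369  0.042] top mean [ 0.617 -0.358  0.05 ] ax 85.9 rect [ 616. -363.] [79. 47.] 84.8
0.71 [210. 336.] wind med [0.548 0.183 0.055] top mean [0.542 0.183 0.056] ax 170.8 rect [546. 181.] [49. 54.] 80.8
0.58 [204. 315.] wind med [0.537 0.109 0.054] top mean [0.532 0.106 0.057] ax 2.2 rect [535. 101.] [50. 52.] 76.2
shift now [  2.16 -11.67   0.31] shift after turn [-11.63  -2.36   0.3 ] turn/8 [-1.000e-02 -0.000e+00  1.113e+01]
```

```bash
python3 -m handwheel '0.18 -0.97 0 0 0 0 0.75;0.18 -0.97 0 0 0 0 0.75;0.18 -0.97 0 0 0 0 0.75;0.18 -0.97 0 0 0 0 0.75;0.18 -0.97 0 0 0 0 0.75'
python3 -m handwheel '0.18 -0.97 0 0 0 0 0.75;0.18 -0.97 0 0 0 0 0.75;0.18 -0.97 0 0 0 0 0.75;0.18 -0.97 0 0 0 0 0.75;0.18 -0.97 0 0 0 0 0.75'
python3 -m handwheel '0.18 -0.97 0 0 0 0 0.75;0.18 -0.97 0 0 0 0 0.75;0 0 0 0 0 1 0.75;0 0 0 0 0 1 0.75;0 0 0 0 0 1 0.75'
python3 -m handwheel '0 0 0 0 0 1 0.75;0 0 0 0 0 1 0.75;0 0 0 0 0 1 0.75;0 0 0 0 0 1 0.75;0 0 0 0 0 1 0.75'
python3 -m handwheel '0 0 0 0 0 1 0.75;0 0 0 0 0 1 0.75;0 0 0 0 0 1 0.75;0 0 0 0 0 0.1 0.75;0 0 0 0 0 0 0.75'
python3 w.py
```

```text
time: 25.1
eef_pos: [0.5052, -0.0903, 0.2117]
tcp_rot: [180.0, -0.1, 176.1]
wrist_force: [2.3, 0.1, -0.2]
grip_width: 0.753
grasp_force: 0.0
time: 25.6
eef_pos: [0.4559, -0.2812, 0.2117]
tcp_rot: [179.9, -0.1, 176.0]
wrist_force: [0.0, -0.8, -0.3]
grip_width: 0.75
grasp_force: 0.0
time: 26.1
eef_pos: [0.4366, -0.3563, 0.2113]
tcp_rot: [179.9, -0.1, 151.7]
wrist_force: [0.7, 0.6, 0.2]
grip_width: 0.754
grasp_force: 0.0
time: 26.6
eef_pos: [0.4367, -0.3559, 0.2115]
tcp_rot: [-179.9, -0.1, 111.7]
wrist_force: [0.2, -0.5, 0.1]
grip_width: 0.747
grasp_force: 0.0
time: 27.1
eef_pos: [0.4371, -0.3559, 0.2122]
tcp_rot: [-179.9, -0.0, 87.4]
wrist_force: [0.3, 0.2, -0.2]
grip_width: 0.755
grasp_force: 0.0
0.65 [197. 442.] wind med [ 0.604 -0.366  0.043] top mean [ 0.612 -0.346  0.051] ax 86.6 rect [ 612. -364.] [75. 52.] 87.2
0.6 [204. 279.] wind med [ 0.434 -0.361  0.043] top mean [ 0.434 -0.36   0.051] ax 88.1 rect [ 434. -361.] [80. 52.] 87.5
pin 0.87 [199. 276.] [ 0.433 -0.36   0.026]
pin 0.83 [198. 441.] [ 0.61  -0.367  0.026]
q [ 64.5  26.6 -43.3  97.8  20.   63.6  12.6] [ 0.4373 -0.3561  0.2126] [-180.    -0.    87.4]
```

```bash
python3 -m handwheel '-0.12 -0.07 1 0 0 0 0.75;0 0 1 0 0 0 0.75;0 0 1 0 0 0 0.75;0 0 1 0 0 0 0.75;0 0 0.8 0 0 0 0.75' 30
python3 -m handwheel '0 0 0 0 0 0 0.75;0 0 0 0 0 0 0;0 0 0 0 0 0 0;0 0 0 0 0 0 0;0 0 0 0 0 0 0'
python3 -m handwheel '0 0 0 0 0 0 0;0 0 0 0 0 0 0'
python3 -m handwheel '0 0 -0.5 0 0 0 0;0 0 -1 0 0 0 0;0 0 -1 0 0 0 0;0 0 -1 0 0 0 0;0 0 -1 0 0 0 0'
python3 -c "
from h import *
go(.5493,.0229,.2,176.05)"
```

```text
time: 27.75
eef_pos: [0.4337, -0.3605, 0.0188]
tcp_rot: [-179.9, -0.1, 87.3]
wrist_force: [0.8, -1.1, -0.0]
grip_width: 0.752
grasp_force: 0.0
time: 28.25
eef_pos: [0.4351, -0.3614, 0.0225]
tcp_rot: [179.9, 0.1, 87.2]
wrist_force: [0.2, 0.1, 0.7]
grip_width: 0.45
grasp_force: 0.0
time: 28.45
eef_pos: [0.435, -0.3614, 0.0224]
tcp_rot: [179.9, 0.1, 87.2]
wrist_force: [-1.1, 0.6, 7.5]
grip_width: 0.426
grasp_force: 30.0
time: 28.95
eef_pos: [0.4339, -0.3605, 0.2028]
tcp_rot: [-180.0, -0.0, 87.3]
wrist_force: [1.1, -1.4, -2.9]
grip_width: 0.424
grasp_force: 30.0
shift now [9.71 2.42 0.07] shift after turn [-2.22  9.76  0.07] turn/8 [ -0.   -0.  -11.1]
```

```bash
python3 -m handwheel '0.97 0.24 0 0 0 0 0;0.97 0.24 0 0 0 0 0;0.97 0.24 0 0 0 0 0;0.97 0.24 0 0 0 0 0;0.97 0.24 0 0 0 0 0'
python3 -m handwheel '0.97 0.24 0 0 0 0 0;0.97 0.24 0 0 0 0 0;0.97 0.24 0 0 0 0 0;0.97 0.24 0 0 0 0 0;0.98 0.25 0 0 0 0 0'
python3 -m handwheel '0 0 0 0 0 -1 0;0 0 0 0 0 -1 0;0 0 0 0 0 -1 0;0 0 0 0 0 -1 0;0 0 0 0 0 -1 0'
python3 -m handwheel '0 0 0 0 0 -1 0;0 0 0 0 0 -1 0;0 0 0 0 0 -1 0;0 0 0 0 0 -1 0;0 0 0 0 0 -1 0'
python3 -m handwheel '0 0 1 0 0 -1 0;0 0 1 0 0 -0.1 0;0 0 1 0 0 0 0;0 0 0 0 0 0 0;0 0 0 0 0 0 0'
python3 -c "
from h import *
go(.5493,.0229,.0345,176.05)"
```

```text
time: 29.45
eef_pos: [0.4916, -0.1679, 0.2013]
tcp_rot: [-180.0, 0.0, 87.2]
wrist_force: [1.2, 0.1, -1.8]
grip_width: 0.424
grasp_force: 30.0
time: 29.95
eef_pos: [0.5493, 0.0237, 0.2012]
tcp_rot: [-180.0, 0.0, 87.2]
wrist_force: [1.4, -0.4, -2.5]
grip_width: 0.43
grasp_force: 30.0
time: 30.45
eef_pos: [0.5491, 0.0223, 0.2011]
tcp_rot: [-180.0, 0.0, 127.6]
wrist_force: [-0.4, -0.1, -3.3]
grip_width: 0.429
grasp_force: 30.0
time: 30.95
eef_pos: [0.5491, 0.0221, 0.2011]
tcp_rot: [-180.0, -0.0, 167.6]
wrist_force: [-0.4, -0.0, -2.5]
grip_width: 0.426
grasp_force: 30.0
time: 31.45
eef_pos: [0.5493, 0.0227, 0.0818]
tcp_rot: [180.0, -0.1, 176.1]
wrist_force: [0.2, 0.6, -1.9]
grip_width: 0.427
grasp_force: 30.0
shift now [-0.    0.01  1.18] shift after turn [0.   0.01 1.18] turn/8 [ 0.   -0.01  0.  ]
```

```bash
python3 -m handwheel '0 0 0.4 0 0 0 0;0 0 0.4 0 0 0 0;0 0 0.3 0 0 0 0;0 0 0.08 0 0 0 0;0 0 0 0 0 0 0'
python3 -m handwheel '0 0 0 0 0 0 0.58;0 0 0 0 0 0 0.58;0 0 0 0 0 0 0.58;0 0 -0.5 0 0 0 0.58;0 0 -1 0 0 0 0.58'
python3 -m handwheel '0 0 -1 0 0 0 0.58;0 0 -1 0 0 0 0.58;0 0 -1 0 0 0 0.75;0 0 0 0 0 0 0.75'
python3 - <<'E'
from coils import *
for n in('wrist','scene'): coils(vision.grab_frame(n))
go(.613,-.365,.2,87)
E
```

```text
time: 31.95
eef_pos: [0.5491, 0.022, 0.0342]
tcp_rot: [-179.9, -0.0, 176.1]
wrist_force: [-4.3, -4.1, 7.4]
grip_width: 0.428
grasp_force: 30.0
time: 32.45
eef_pos: [0.5479, 0.0218, 0.0922]
tcp_rot: [-180.0, -0.3, 176.0]
wrist_force: [1.0, -0.7, 0.3]
grip_width: 0.579
grasp_force: 0.0
time: 32.85
eef_pos: [0.5519, 0.0242, 0.2192]
tcp_rot: [179.9, 0.4, 176.1]
wrist_force: [-0.2, -0.3, -0.7]
grip_width: 0.706
grasp_force: 0.0
0.87 [196. 427.] wind med [0.558 0.173 0.055] top mean [0.559 0.178 0.057] ax 175.6 rect [559. 181.] [53. 81.] 85.5
0.8 [195. 276.] wind med [0.548 0.021 0.055] top mean [0.548 0.022 0.057] ax 179.5 rect [548.  22.] [52. 81.] 85.9
0.73 [196. 355.] wind med [0.553 0.098 0.055] top mean [0.554 0.1   0.057] ax 175.8 rect [553. 101.] [53. 81.] 86.5
0.81 [208. 339.] wind med [0.545 0.184 0.055] top mean [0.54  0.184 0.057] ax 168.3 rect [546. 182.] [50. 50.] 80.9
0.71 [198. 166.] wind med [ 0.621 -0.37   0.042] top mean [ 0.616 -0.365  0.05 ] ax 87.1 rect [ 617. -364.] [82. 49.] 85.0
0.58 [196. 289.] wind med [0.529 0.028 0.054] top mean [0.523 0.025 0.057] ax 97.5 rect [527.  24.] [50. 36.] 84.9
0.47 [205. 316.] wind med [0.535 0.11  0.054] top mean [0.532 0.106 0.056] ax 43.1 rect [552.  95.] [50. 90.] 72.9
shift now [-2.27 -9.54  0.32] shift after turn [-9.58  2.1   0.32] turn/8 [-1.000e-02 -0.000e+00  1.113e+01]
```

```bash
python3 -m handwheel '0 -0.95 0 0 0 0 0.75;0 -0.95 0 0 0 0 0.75;0 -0.95 0 0 0 0 0.75;0 -0.95 0 0 0 0 0.75;0 -0.95 0 0 0 0 0.75'
python3 -m handwheel '-0.45 -0.95 0 0 0 0 0.75;-0.45 -0.95 0 0 0 0 0.75;-0.45 -0.95 0 0 0 0 0.75;-0.45 -0.95 0 0 0 0 0.75;-0.45 -0.95 0 0 0 0 0.75'
python3 -m handwheel '0 0 0 0 0 1 0.75;0 0 0 0 0 1 0.75;0 0 0 0 0 1 0.75;0 0 0 0 0 1 0.75;0 0 0 0 0 1 0.75'
python3 -m handwheel '0 0 0 0 0 1 0.75;0 0 0 0 0 1 0.75;0 0 0 0 0 1 0.75;0 0 0 0 0 1 0.75;0 0 0 0 0 1 0.75'
python3 -m handwheel '0 0 0 0 0 1 0.75;0 0 0 0 0 0.1 0.75;0 0 0 0 0 0 0.75;0 0 0 0 0 0 0.75'
python3 w.py
```

```text
time: 33.55
eef_pos: [0.5354, -0.1687, 0.2123]
tcp_rot: [180.0, -0.1, 176.1]
wrist_force: [0.4, -0.2, 0.2]
grip_width: 0.746
grasp_force: 0.0
time: 34.05
eef_pos: [0.6127, -0.3645, 0.2117]
tcp_rot: [180.0, -0.2, 176.0]
wrist_force: [0.3, -1.0, 0.1]
grip_width: 0.749
grasp_force: 0.0
time: 34.55
eef_pos: [0.6124, -0.3627, 0.2116]
tcp_rot: [-179.9, -0.2, 135.7]
wrist_force: [1.1, -0.1, 0.3]
grip_width: 0.748
grasp_force: 0.0
time: 35.05
eef_pos: [0.6123, -0.3626, 0.2116]
tcp_rot: [-179.8, -0.1, 95.7]
wrist_force: [0.7, -0.1, -0.1]
grip_width: 0.748
grasp_force: 0.0
time: 35.45
eef_pos: [0.6128, -0.3628, 0.2131]
tcp_rot: [-179.9, -0.0, 87.4]
wrist_force: [-1.1, 0.9, -0.5]
grip_width: 0.75
grasp_force: 0.0
0.95 [199. 281.] wind med [ 0.612 -0.366  0.043] top mean [ 0.612 -0.367  0.051] ax 88.0 rect [ 612. -366.] [80. 51.] 86.9
pin 0.87 [198. 278.] [ 0.611 -0.366  0.026]
q [ 50.   40.8 -43.7  74.9  27.8  75.    3.7] [ 0.6129 -0.3629  0.2136] [-180.    -0.    87.3]
```

```bash
python3 -m handwheel '-0.08 -0.02 1 0 0 0 0.75;0 0 1 0 0 0 0.75;0 0 1 0 0 0 0.75;0 0 1 0 0 0 0.75;0 0 0.83 0 0 0 0.75' 30
python3 -m handwheel '0 0 0 0 0 0 0.75;0 0 0 0 0 0 0;0 0 0 0 0 0 0;0 0 0 0 0 0 0;0 0 0 0 0 0 0'
python3 -m handwheel '0 0 0 0 0 0 0;0 0 0 0 0 0 0'
python3 -m handwheel '0 0 -0.5 0 0 0 0;0 0 -1 0 0 0 0;0 0 -1 0 0 0 0;0 0 -1 0 0 0 0;0 0 -1 0 0 0 0'
python3 -c "
from h import *
go(.5438,-.0569,.2,176.05)"
```

```text
time: 36.1
eef_pos: [0.6113, -0.366, 0.0184]
tcp_rot: [-179.9, -0.0, 87.3]
wrist_force: [0.1, -0.3, 0.5]
grip_width: 0.75
grasp_force: 0.0
time: 36.6
eef_pos: [0.613, -0.3664, 0.0226]
tcp_rot: [179.9, 0.1, 87.2]
wrist_force: [-0.3, 0.6, -0.0]
grip_width: 0.449
grasp_force: 0.0
time: 36.8
eef_pos: [0.6127, -0.3664, 0.0224]
tcp_rot: [179.9, 0.1, 87.2]
wrist_force: [-1.9, -0.3, 6.1]
grip_width: 0.426
grasp_force: 30.0
time: 37.3
eef_pos: [0.6116, -0.3656, 0.2035]
tcp_rot: [180.0, -0.0, 87.3]
wrist_force: [0.0, -0.8, -4.7]
grip_width: 0.43
grasp_force: 30.0
shift now [ 7.63 -2.06  0.09] shift after turn [2.22 7.58 0.09] turn/8 [  0.   -0.  -11.1]
```

```bash
python3 -m handwheel '0 0 0 0 0 -1 0;0 0 0 0 0 -1 0;0 0 0 0 0 -1 0;0 0 0 0 0 -1 0;0 0 0 0 0 -1 0'
python3 -m handwheel '0 0 0 0 0 -1 0;0 0 0 0 0 -1 0;0 0 0 0 0 -1 0;0 0 0 0 0 -1 0;0 0 0 0 0 -1 0'
python3 -m handwheel '0 0 0 0 0 -1 0;0 0 0 0 0 -0.1 0;0.55 0.95 0 0 0 0 0;0.55 0.95 0 0 0 0 0;0.55 0.95 0 0 0 0 0'
python3 -m handwheel '0.55 0.95 0 0 0 0 0;0 0.95 0 0 0 0 0;0 0.95 0 0 0 0 0;0 0.95 0 0 0 0 0;0 0.93 0 0 0 0 0'
python3 -m handwheel '0 0 1 0 0 0 0;0 0 1 0 0 0 0;0 0 1 0 0 0 0;0 0 0 0 0 0 0;0 0 0 0 0 0 0'
python3 -c "
from h import *
go(.5438,-.0569,.0345,176.05)"
```

```text
time: 37.8
eef_pos: [0.6117, -0.3659, 0.2019]
tcp_rot: [-180.0, 0.0, 127.6]
wrist_force: [-0.4, -0.5, -3.4]
grip_width: 0.43
grasp_force: 30.0
time: 38.3
eef_pos: [0.6116, -0.366, 0.2018]
tcp_rot: [-180.0, -0.0, 167.6]
wrist_force: [-0.5, -0.2, -4.1]
grip_width: 0.428
grasp_force: 30.0
time: 38.8
eef_pos: [0.553, -0.2463, 0.2012]
tcp_rot: [180.0, -0.0, 175.8]
wrist_force: [0.2, 0.1, -3.8]
grip_width: 0.427
grasp_force: 30.0
time: 39.3
eef_pos: [0.5449, -0.0561, 0.2016]
tcp_rot: [-179.9, 0.0, 175.8]
wrist_force: [0.5, 0.5, -3.6]
grip_width: 0.427
grasp_force: 30.0
time: 39.8
eef_pos: [0.5453, -0.0572, 0.0818]
tcp_rot: [180.0, -0.0, 175.9]
wrist_force: [0.4, 0.8, -2.9]
grip_width: 0.432
grasp_force: 30.0
shift now [0.04 0.   1.18] shift after turn [0.04 0.   1.18] turn/8 [ 0.   -0.   -0.01]
```

```bash
python3 -m handwheel '0.03 0 0.4 0 0 0 0;0 0 0.4 0 0 0 0;0 0 0.3 0 0 0 0;0 0 0.08 0 0 0 0;0 0 0 0 0 0 0'
python3 -m handwheel '0 0 0 0 0 0 0.58;0 0 0 0 0 0 0.58;0 0 0 0 0 0 0.58;0 0 -0.5 0 0 0 0.58;0 0 -1 0 0 0 0.58'
python3 -m handwheel '0 0 -1 0 0 0 0.58;0 0 -1 0 0 0 0.58;0 0 -1 0 0 0 0.58;0 0 -1 0 0 0 0.45;0 0 0 0 0 0 0.45'
python3 - <<'E'
from coils import *
for n in('wrist','scene','side'):
    p=vision.grab_frame(n); coils(p); cv2.imwrite(f'pics/{n}6.png',p['color'])
    H,S,V=cv2.split(cv2.cvtColor(p['color'],cv2.COLOR_BGR2HSV))
    c=cloud(p,((H<6)|(H>174))&(S>150)&(V>70)); c=c[(c[:,2]>.2)&(c[:,2]<.27)&(c[:,0]>.6)&(c[:,0]<.75)]
    print(n,'handle',len(c),c.mean(0).round(4) if len(c) else '',c.min(0) if len(c) else '',c.max(0) if len(c) else '')
print(read_state()['eef_pos'])
E
```

```text
time: 40.3
eef_pos: [0.5436, -0.0578, 0.0338]
tcp_rot: [-179.9, -0.0, 176.0]
wrist_force: [-4.6, -1.9, 7.5]
grip_width: 0.427
grasp_force: 30.0
time: 40.8
eef_pos: [0.5424, -0.0577, 0.0919]
tcp_rot: [180.0, -0.3, 176.0]
wrist_force: [1.2, -0.9, 0.4]
grip_width: 0.58
grasp_force: 0.0
time: 41.3
eef_pos: [0.5465, -0.0559, 0.2588]
tcp_rot: [180.0, 0.5, 176.1]
wrist_force: [0.4, 0.3, -0.4]
grip_width: 0.468
grasp_force: 0.0
0.96 [186. 483.] wind med [0.558 0.171 0.054] top mean [0.559 0.177 0.056] ax 175.9 rect [560. 181.] [53. 81.] 85.9
0.77 [189. 279.] wind med [ 0.542 -0.059  0.055] top mean [ 0.543 -0.058  0.056] ax 177.4 rect [543. -58.] [51. 81.] 85.1
0.76 [189. 344.] wind med [0.547 0.018 0.055] top mean [0.547 0.02  0.056] ax 176.0 rect [547.  22.] [52. 81.] 86.2
0.66 [190. 416.] wind med [0.553 0.094 0.055] top mean [0.554 0.099 0.056] ax 175.7 rect [554. 101.] [53. 80.] 86.1
wrist handle 464 [0.6616 0.0754 0.2362] [0.65751809 0.06456159 0.23061095] [0.66762911 0.08730806 0.23945058]
0.77 [210. 337.] wind med [0.546 0.184 0.055] top mean [0.542 0.184 0.056] ax 173.8 rect [545. 1
[... 516 characters left out ...]
 0.2376] [ 0.65578986 -0.00615215  0.23169972] [0.67326278 0.11879543 0.24153698]
0.7 [221. 295.] wind med [ 0.545 -0.045  0.052] top mean [ 0.543 -0.049  0.055] ax 174.4 rect [543. -53.] [43. 77.] 83.4
0.67 [242. 292.] wind med [0.551 0.035 0.053] top mean [0.552 0.03  0.056] ax 172.6 rect [550.  28.] [47. 82.] 84.7
0.67 [261. 288.] wind med [0.555 0.114 0.053] top mean [0.555 0.109 0.056] ax 175.5 rect [555. 110.] [40. 78.] 85.5
0.64 [280. 281.] wind med [0.561 0.193 0.053] top mean [0.561 0.187 0.056] ax 177.0 rect [560. 190.] [62. 82.] 83.7
side handle 119 [0.6637 0.0645 0.2374] [ 0.65536634 -0.00411227  0.23085171] [0.67333463 0.12050618 0.24184034]
[ 0.54339444 -0.05763756  0.25216089]
```

View pics/side6.png

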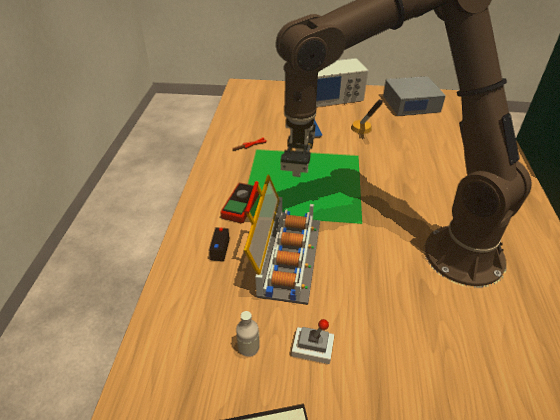

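All four coils lie in the pockets (side image, rows 221–280), and the guard is open with the handle near (0.663, 0.055, 0.233). Next I grasp the bar to close it.

```bash
python3 -m handwheel '0 0 -0.9 0 0 0 0.4;0 0 -0.9 0 0 0 0.4;0 0 0 0 0 1 0.4;0 0 0 0 0 1 0.4;0 0 0 0 0 1 0.4'
python3 -m handwheel '0 0 0 0 0 1 0.4;0 0 0 0 0 1 0.4;0 0 0 0 0 1 0.4;0 0 0 0 0 1 0.4;0 0 0 0 0 1 0.4'
python3 -m handwheel '0 0 0 0 0 1 0.4;0 0 0 0 0 1 0.4;0 0 0 0 0 1 0.4;0 0 0 0 0 0.25 0.4;0 0 0 0 0 0 0.4'
python3 -c "
from h import *
go(.6634,.0551,.3,86.05)"
```

```text
time: 42.1
eef_pos: [0.5438, -0.0575, 0.3247]
tcp_rot: [-180.0, -0.1, 151.7]
wrist_force: [-0.2, -0.5, -0.2]
grip_width: 0.399
grasp_force: 0.0
time: 42.6
eef_pos: [0.5437, -0.0575, 0.3244]
tcp_rot: [-179.9, -0.1, 111.7]
wrist_force: [-1.3, -0.2, -0.0]
grip_width: 0.4
grasp_force: 0.0
time: 43.1
eef_pos: [0.5437, -0.0573, 0.3245]
tcp_rot: [-179.9, 0.0, 86.0]
wrist_force: [-0.5, -0.0, 0.8]
grip_width: 0.397
grasp_force: 0.0
shift now [3.01 2.79 0.61] shift after turn [3.01 2.79 0.61] turn/8 [-0.01  0.   -0.  ]
```

```bash
python3 -m handwheel '0.75 0.7 0 0 0 0 0.4;0.75 0.7 0 0 0 0 0.4;0.75 0.7 0 0 0 0 0.4;0.76 0.69 0 0 0 0 0.4;0 0 0 0 0 0 0.4'
python3 - <<'E'
from h import *
p=vision.grab_frame('wrist')
H,S,V=cv2.split(cv2.cvtColor(p['color'],cv2.COLOR_BGR2HSV))
c=cloud(p,((H<6)|(H>174))&(S>150)&(V>70)); c=c[(c[:,2]>.2)&(c[:,2]<.27)]
r=cv2.minAreaRect(np.float32(c[:,:2]*1000)); print(len(c),c.mean(0),r,c[:,2].max()); go(.6634,.0551,.229,86.05)
E
```

```text
time: 43.6
eef_pos: [0.6651, 0.0604, 0.3231]
tcp_rot: [-179.8, -0.2, 86.5]
wrist_force: [-0.1, 0.5, -0.4]
grip_width: 0.4
grasp_force: 0.0
1031 [0.66505501 0.08054624 0.23730112] ((663.0775146484375, 55.49086380004883), (129.70692443847656, 11.251808166503906), 85.99449920654297) 0.2400980318737552
shift now [-0.08 -0.01  2.36] shift after turn [-0.08 -0.01  2.36] turn/8 [-0.02 -0.01  0.04]
```

```bash
python3 -m handwheel '0 0 0.8 0 0 0 0.35;0 0 0.8 0 0 0 0.35;0 0 0.5 0 0 0 0.35;0 0 0.25 0 0 0 0.35;0 0 0 0 0 0 0' 25
python3 -m handwheel '0 0 0 0 0 0 0;0 0 0 0 0 0 0;0 0 0 0 0 0 0;0 0 0 0 0 0 0'
```

```text
time: 44.15
eef_pos: [0.6628, 0.0538, 0.2302]
tcp_rot: [-179.9, 0.1, 86.0]
wrist_force: [-0.8, 0.1, 0.2]
grip_width: 0.305
grasp_force: 0.0
time: 44.55
eef_pos: [0.6638, 0.0553, 0.2329]
tcp_rot: [179.9, 0.0, 86.0]
wrist_force: [-4.1, -1.1, 6.1]
grip_width: 0.121
grasp_force: 25.0
```

```bash
python3 -m handwheel '0 -0.55 -0.14 0 0 0 0;0 -0.57 -0.06 0 0 0 0;0 -0.76 0.05 0 0 0 0;0 -0.74 0.2 0 0 0 0;0 -0.68 0.35 0 0 0 0'
python3 -m handwheel '0 -0.6 0.48 0 0 0 0;0 -0.49 0.58 0 0 0 0;0 -0.37 0.67 0 0 0 0;0 -0.23 0.73 0 0 0 0;0 -0.08 0.7 0 0 0 0'
python3 -m handwheel '0 0 0.08 0 0 0 0;0 0 0 0 0 0 0;0 0 0 0 0 0 0'
```

```text
time: 45.05
eef_pos: [0.5325, 0.0648, 0.2172]
tcp_rot: [179.7, -0.0, 86.0]
wrist_force: [4.9, 2.3, -3.7]
grip_width: 0.121
grasp_force: 25.0
time: 45.55
eef_pos: [0.4618, 0.0699, 0.0892]
tcp_rot: [179.8, -0.1, 86.1]
wrist_force: [8.2, -1.8, 0.6]
grip_width: 0.124
grasp_force: 25.0
time: 45.85
eef_pos: [0.4619, 0.07, 0.0863]
tcp_rot: [179.9, -0.1, 86.1]
wrist_force: [0.5, 3.6, -2.0]
grip_width: 0.122
grasp_force: 25.0
```

```bash
python3 -m handwheel '0 0 0 0 0 0 0.35;0 0 0 0 0 0 0.35;0 0 0 0 0 0 0.35;0 0 -0.6 0 0 0 0.35;0 0 -1 0 0 0 0.35'
python3 -m handwheel '0 0 -1 0 0 0 0.3;0 0 -1 0 0 0 0;0 0 -1 0 0 0 0;0 0 0 0 0 0 0;0 0 0 0 0 0 0'
python3 - <<'E'
from h import *
for n in('scene','side'):
    p=vision.grab_frame(n); cv2.imwrite(f'pics/{n}7.png',p['color'])
    H,S,V=cv2.split(cv2.cvtColor(p['color'],cv2.COLOR_BGR2HSV))
    c=cloud(p,((H<6)|(H>174))&(S>150)&(V>70))
    for nm,k in(('handle',(c[:,0]<.5)&(c[:,1]<.2)&(c[:,1]>-.1)&(c[:,2]>.05)),('ball',(abs(c[:,1]-.37)<.06)&(abs(c[:,0]-.45)<.1)&(c[:,2]>.08))):
        e=c[k]; print(n,nm,len(e),e.mean(0).round(4),e.min(0).round(3),e.max(0).round(3))
    c=cloud(p,(S<40)&(V>110)); e=c[(abs(c[:,1]-.37)<.08)&(abs(c[:,0]-.47)<.1)&(c[:,2]>.02)&(c[:,2]<.04)]
    print('box',len(e),cv2.minAreaRect(np.float32(e[:,:2]*1000)))
    for t,z in(('switch_tip',.113),('supply',0)):
        for d in spotter.pinpoint(p,t)[:1]: print(t,round(d['p'],2),np.round(d['at']),np.round(atz(p,d['at'],z),4))
E
```

```text
time: 46.35
eef_pos: [0.4597, 0.0683, 0.1491]
tcp_rot: [-179.7, 0.1, 86.0]
wrist_force: [1.3, -0.9, -0.2]
grip_width: 0.347
grasp_force: 0.0
time: 46.85
eef_pos: [0.4617, 0.0687, 0.2706]
tcp_rot: [179.9, 0.0, 86.0]
wrist_force: [-0.1, 0.7, 0.1]
grip_width: 0.021
grasp_force: 0.0
scene handle 14 [0.4679 0.0953 0.0929] [0.464 0.077 0.088] [0.472 0.119 0.098]
scene ball 18 [0.4542 0.3749 0.1285] [0.448 0.368 0.122] [0.459 0.381 0.133]
box 194 ((471.3617858886719, 372.0406494140625), (70.58639526367188, 97.35114288330078), 82.65023803710938)
switch_tip 0.63 [187. 409.] [0.4494 0.3794 0.113 ]
supply 0.92 [208. 397.] [0.457  0.3668 0.    ]
side handle 50 [0.4636 0.1013 0.0928] [0.458 0.031 0.086] [0.47  0.136 0.097]
side ball 62 [0.4477 0.3791 0.1273] [0.439 0.365 0.118] [0.458 0.389 0.134]
box 272 ((467.0478515625, 373.7251281738281), (70.62462615966797, 96.6112060546875), 83.0512466430664)
switch_tip 0.59 [322. 324.] [0.4445 0.366  0.113 ]
supply 0.55 [347. 311.] [0.4715 0.3698 0.    ]
```

View pics/side7.png

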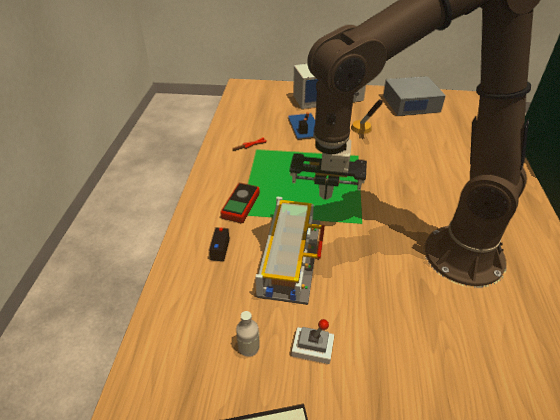

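Guard shut (yellow frame level at rows 203–278). The supply box centre is at about (0.469, 0.373), yaw -7°. I go behind the lever ball with closed fingers.

```bash
python3 -m handwheel '0 0 0 0 0 -1 0;0 0 0 0 0 -1 0;0 0 0 0 0 -1 0;0 0 0 0 0 -1 0;0 0 0 0 0 -1 0'
python3 -m handwheel '0 0 0 0 0 -1 0;0 0 0 0 0 -1 0;0 0 0 0 0 -1 0;0 0 0 0 0 -1 0;0 0 0 0 0 -1 0'
python3 -m handwheel '0 0 0 0 0 -0.87 0;0 0 0 0 0 0 0'
python3 - <<'E'
from h import *
print(read_state()['q']); go(.3836,.3835,.11,173)
E
```

```text
time: 47.65
eef_pos: [0.4611, 0.069, 0.2694]
tcp_rot: [-180.0, -0.0, 126.4]
wrist_force: [-0.6, -0.4, -0.0]
grip_width: 0.003
grasp_force: 0.0
time: 48.15
eef_pos: [0.4611, 0.069, 0.2693]
tcp_rot: [180.0, -0.1, 166.4]
wrist_force: [0.4, -0.0, 0.3]
grip_width: 0.004
grasp_force: 0.0
time: 48.35
eef_pos: [0.4611, 0.069, 0.2693]
tcp_rot: [180.0, -0.1, 173.1]
wrist_force: [-0.4, 0.1, -0.9]
grip_width: 0.004
grasp_force: 0.0
[ 39.34046243  21.53482569 -69.6962077  104.64807659  21.57611661
  69.03283487  46.07975598]
shift now [2.86 7.57 3.99] shift after turn [2.88 7.57 3.98] turn/8 [ 0.   -0.01  0.02]
```

```bash
python3 -m handwheel '0.7 0.95 0 0 0 0 0;0.7 0.95 0 0 0 0 0;0.7 0.95 0 0 0 0 0'
python3 -c "
from h import *
print(read_state()['q']); go(.3836,.3835,.11,173)"
```

```text
time: 48.65
eef_pos: [0.3909, 0.1935, 0.2697]
tcp_rot: [180.0, -0.0, 172.7]
wrist_force: [0.6, 0.7, 1.1]
grip_width: 0.005
grasp_force: 0.0
[ 24.70847103  17.07042517 -69.7415165  108.11278426  17.40885347
  66.80718091  31.45462741]
shift now [0.79 4.69 3.99] shift after turn [0.76 4.69 3.99] turn/8 [ 0.   -0.   -0.04]
```

The q3 joint is held short of its limit, so I continue.

```bash
python3 -m handwheel '0.15 0.94 0 0 0 0 0;0.15 0.94 0 0 0 0 0;0.15 0.94 0 0 0 0 0;0.15 0.94 0 0 0 0 0;0.15 0.94 0 0 0 0 0'
python3 -m handwheel '0 0 1 0 0 0 0;0 0 1 0 0 0 0;0 0 1 0 0 0 0;0 0 0.95 0 0 0 0;0 0 0 0 0 0 0'
python3 - <<'E'
from h import *
print(read_state()['q']); go(.3836,.3835,.11,173)
p=vision.grab_frame('wrist'); cv2.imwrite('pics/w8.png',p['color'])
E
```

```text
time: 49.15
eef_pos: [0.3847, 0.3842, 0.2693]
tcp_rot: [-180.0, -0.0, 172.8]
wrist_force: [0.5, 0.1, 1.5]
grip_width: 0.001
grasp_force: 0.0
time: 49.65
eef_pos: [0.3833, 0.3798, 0.1074]
tcp_rot: [-179.6, -0.3, 172.8]
wrist_force: [0.1, -0.4, 0.7]
grip_width: 0.005
grasp_force: 0.0
[-12.48951714  36.92808273 -55.1049191  106.86477512  36.19731212
  56.27735465  -0.91730129]
shift now [ 0.01  0.09 -0.07] shift after turn [ 0.    0.09 -0.06] turn/8 [-0.05 -0.03 -0.02]
```

View pics/w8.png

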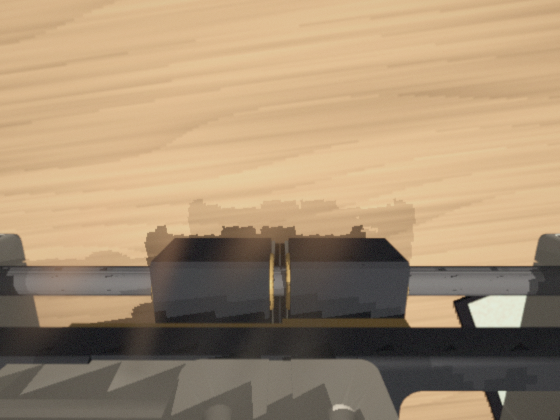

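The wrist camera faces away from the switch here, so I push by dead reckoning and watch the force.

```bash
python3 -m handwheel '-0.4 0 0 0 0 0 0;-0.4 0 0 0 0 0 0;-0.4 0 0 0 0 0 0;-0.4 0 0 0 0 0 0;-0.3 0 0 0 0 0 0'
python3 -m handwheel '-0.2 0 0 0 0 0 0;-0.15 0 0 0 0 0 0;-0.1 0 0 0 0 0 0;0 0 0 0 0 0 0'
python3 - <<'E'
from h import *
for n in('scene','side'):
    p=vision.grab_frame(n); cv2.imwrite(f'pics/{n}8.png',p['color'])
    H,S,V=cv2.split(cv2.cvtColor(p['color'],cv2.COLOR_BGR2HSV))
    c=cloud(p,((H<6)|(H>174))&(S>150)&(V>70))
    e=c[(abs(c[:,1]-.37)<.06)&(abs(c[:,0]-.48)<.1)&(c[:,2]>.08)]
    if len(e): print(n,len(e),e.mean(0).round(4),e.min(0).round(3),e.max(0).round(3))
E
```

```text
time: 50.2
eef_pos: [0.4629, 0.373, 0.1124]
tcp_rot: [180.0, 0.0, 172.9]
wrist_force: [-0.8, -0.1, 0.7]
grip_width: 0.005
grasp_force: 0.5
time: 50.6
eef_pos: [0.4771, 0.3712, 0.1116]
tcp_rot: [-179.9, -0.1, 173.1]
wrist_force: [-3.8, 0.5, 0.4]
grip_width: 0.004
grasp_force: 1.5
side 8 [0.4963 0.3744 0.1231] [0.492 0.371 0.12 ] [0.499 0.376 0.128]
```

Force has begun to rise, so I push on in small steps until the stop is clear.

```bash
python3 -m handwheel '-0.1 0 0 0 0 0 0;-0.1 0 0 0 0 0 0;0 0 0 0 0 0 0'; python3 -m handwheel '-0.1 0 0 0 0 0 0;0 0 0 0 0 0 0'
```

```text
time: 51.0
eef_pos: [0.4782, 0.3712, 0.1114]
tcp_rot: [-179.8, -0.6, 173.4]
wrist_force: [-26.1, -4.2, 7.7]
grip_width: 0.002
grasp_force: 12.4
time: 51.2
eef_pos: [0.4785, 0.3712, 0.1113]
tcp_rot: [-179.7, -0.9, 173.5]
wrist_force: [-36.5, -4.1, 12.3]
grip_width: 0.005
grasp_force: 17.7
```

At the stop (36 N, no travel). I back off, rise and verify.

```bash
python3 -m handwheel '0.5 0 0 0 0 0 0;0.8 0 0 0 0 0 0;0.8 0 0 0 0 0 0;0 0 -1 0 0 0 0;0 0 -1 0 0 0 0'
python3 -m handwheel '0 0 -1 0 0 0 0;0 -0.9 -0.5 0 0 0 0;0 -0.9 0 0 0 0 0;0 -0.9 0 0 0 0 0;0 0 0 0 0 0 0'
python3 - <<'E'
from h import *
for n in('scene','side'):
    p=vision.grab_frame(n); cv2.imwrite(f'pics/{n}9.png',p['color'])
    H,S,V=cv2.split(cv2.cvtColor(p['color'],cv2.COLOR_BGR2HSV))
    c=cloud(p,((H<6)|(H>174))&(S>150)&(V>70))
    e=c[(abs(c[:,1]-.37)<.06)&(abs(c[:,0]-.48)<.1)&(c[:,2]>.08)]
    if len(e): print(n,len(e),e.mean(0).round(4),e.min(0).round(3),e.max(0).round(3))
    for t in('meter','bottle','battery'):
        d=spotter.masks_of(p,t)[:1]
        if d: print(t,round(d[0]['p'],2),np.median(cloud(p,d[0]['pixels']),0).round(3))
a=cv2.imread('pics/side9.png')[180:400,200:400]; cv2.imwrite('pics/s9.png',cv2.resize(a,(545,600),interpolation=cv2.INTER_CUBIC))
E
```

```text
time: 51.7
eef_pos: [0.4056, 0.3799, 0.1925]
tcp_rot: [-179.9, -0.0, 173.2]
wrist_force: [1.8, -0.3, 0.5]
grip_width: 0.006
grasp_force: 0.0
time: 52.2
eef_pos: [0.3947, 0.2679, 0.2517]
tcp_rot: [-179.8, 0.1, 172.7]
wrist_force: [1.5, -1.2, -0.2]
grip_width: 0.004
grasp_force: 0.0
scene 35 [0.5054 0.3679 0.1221] [0.497 0.358 0.109] [0.515 0.377 0.131]
meter 0.8 [ 0.754 -0.152  0.035]
bottle 0.86 [0.652 0.383 0.094]
battery 0.73 [0.79  0.055 0.05 ]
side 75 [0.5004 0.3724 0.121 ] [0.489 0.361 0.112] [0.512 0.381 0.128]
meter 0.63 [ 0.742 -0.133  0.036]
bottle 0.64 [0.631 0.403 0.088]
battery 0.58 [0.772 0.075 0.05 ]
```

View pics/s9.png

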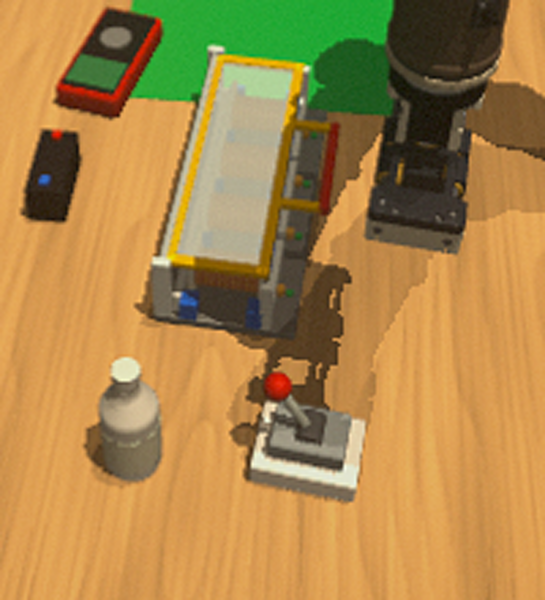

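The lever leans fully over (ball at crop pixel (385, 277)), the guard lies level, and the meter, bottle and battery have not moved.

```bash
python3 -c "
from bench import order; print(order.close_job())"
```

```text
the job is handed in; nothing more can be done
None
```

I handed the job in: all four coils are down in their own pockets, the guard is fully shut, and the switch lever was then pushed to its stop at on; the meter, bottle and battery read where they stood at the start.

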